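# Tighten the loose jar lids and close up the row on the bench shelf

### The job

Some of the lids on the three jars of bolts have been left loose: screw every lid fully down, and only then put the jars away by sliding them, never lifting or tipping them, into one straight, closed-up row flat against the back lip of the low shelf, starting at its left end panel. The order of the jars does not matter; leave the cup, screwdriver and meter alone.

Things in the scene. Friction and masses are not known exactly. Their poses are not given: they have to be found in the camera images.
- shelf: low plywood shelf fixed on the bench. Origin: centre of its underside; x to its back (away from the robot), y to its left, z up. Board 250 mm deep (x -125 to 125), 400 mm wide (y -200 to 200), top 18 mm above the bench. Back lip 40 mm high above the board, 18 mm thick; at the left an end panel 55 mm high, 18 mm thick, over the full depth. Front and right end are open
- shelf_corner (a point): inner corner where the board, the back lip and the left end panel of the shelf meet: 107 mm behind, 182 mm left of and 18 mm above the shelf's origin. The row of jars goes into this corner; axes as the shelf's
- jar_a: clear square jar of steel bolts with a round red screw lid: 80 x 80 mm, body 68 mm high, 98 mm high with lid, about 0.65 kg. Origin: centre of its underside; x, y square to its flat sides, z up. It stands free: 0.03 N m turns its lid, but over about 0.2 N m, as when a lid at its stop is twisted on, the whole jar turns on the shelf. Pushed above 45 mm from its foot it may tip
- lid_a (a joint): turn of the screw lid of jar_a in rad: 0 = fully screwed down, against its stop; it grows anticlockwise seen from above (unscrewing), up to 1.8; the lid does not come off. At the start a lid may be anywhere from fully down to 1.1 rad undone
- lid_a_top (a point): centre of the top of the lid of jar_a, on the lid's axis, 98 mm above the jar's underside. The lid is a ribbed red disc 62 mm in diameter and 24 mm high, so its lower rim is 74 mm above the jar's underside, 6 mm above the jar's shoulder
- jar_b: clear square jar of brass bolts with a round red screw lid: 80 x 80 mm, body 68 mm high, 98 mm high with lid, about 0.65 kg. Origin: centre of its underside; x, y square to its flat sides, z up. It stands free: 0.03 N m turns its lid, but over about 0.2 N m, as when a lid at its stop is twisted on, the whole jar turns on the shelf. Pushed above 45 mm from its foot it may tip
- lid_b (a joint): turn of the screw lid of jar_b in rad: 0 = fully screwed down, against its stop; it grows anticlockwise seen from above (unscrewing), up to 1.8; the lid does not come off. At the start a lid may be anywhere from fully down to 1.1 rad undone
- lid_b_top (a point): centre of the top of the lid of jar_b, on the lid's axis, 98 mm above the jar's underside. The lid is a ribbed red disc 62 mm in diameter and 24 mm high, so its lower rim is 74 mm above the jar's underside, 6 mm above the jar's shoulder
- jar_c: clear square jar of dark steel bolts with a round red screw lid: 80 x 80 mm, body 68 mm high, 98 mm high with lid, about 0.65 kg. Origin: centre of its underside; x, y square to its flat sides, z up. It stands free: 0.03 N m turns its lid, but over about 0.2 N m, as when a lid at its stop is twisted on, the whole jar turns on the shelf. Pushed above 45 mm from its foot it may tip
- lid_c (a joint): turn of the screw lid of jar_c in rad: 0 = fully screwed down, against its stop; it grows anticlockwise seen from above (unscrewing), up to 1.8; the lid does not come off. At the start a lid may be anywhere from fully down to 1.1 rad undone
- lid_c_top (a point): centre of the top of the lid of jar_c, on the lid's axis, 98 mm above the jar's underside. The lid is a ribbed red disc 62 mm in diameter and 24 mm high, so its lower rim is 74 mm above the jar's underside, 6 mm above the jar's shoulder
- cup: bystander: brown drinks cup, 104 mm high, 78 mm across the rim; origin at the centre of its underside
- screwdriver: bystander: screwdriver with a red handle, 210 mm long, lying on the bench along its own x
- meter: bystander: yellow and black hand-held electrical meter, 150 x 76 x 45 mm, lying on the bench left of the shelf; origin at the centre of its underside, long side along its x
Things that resemble listed ones, but are neither listed nor needed, are in the scene too. What is shaped like the jar_a but green or purple is not meant.

How it is judged:
By the outcome, as a careful person would: the job done as asked, in the order asked, and still so for the second after the job is handed in, with the robot touching nothing.
It also fails if it takes over 72 s, if anything falls off the work surface, if the arm or the gripper's body presses on something with over 40 N, if the wrist force passes 120 N, or if a joint passes its speed limit or range.

### The arm

A 6-joint arm with a two-finger parallel gripper is mounted at the origin on the work surface. World frame = base frame: x ahead of the robot, y to its left, z up, the work surface at z = 0. Lengths are in mm, angles in rad, forces in N, time in s.
With the tool pointing down it reaches from about 350 to 775 mm from the base axis. Payload 7.3 kg.
Tool frame: the origin (TCP) lies midway between the tips of the shut fingers; the grasp point (between the pads) lies bot.tcp_to_grasp behind it (bot.tcp_to_grasp is the distance from the TCP to the grasp point, in mm); z points along the fingers, y is the direction in which the jaws open and shut (so a half turn about z gives the same grasp; the last joint's range is limited). The gripper opens to 92 mm and grips with 3 to 60 N. Pads are 19 mm wide; open, the fingers measure 130 mm over their backs; the gripper's body (75 mm by 190 mm) begins 47 mm behind the grasp point.
Start: joints at [-1.347, 0.342, 1.524, -0, 1.275, -0.146], TCP at [189.773, -489.521, 226.741] pointing down, gripper open.
Joint ranges: [-2.53, 2.53], [-0.77, 2.02], [0.04, 2.7], [-1, 4.14], [0.28, 2.66], [-3.11, 3.11]. Speed limits (rad/s): [2.57, 2.57, 3.14, 3.14, 3.14, 3.14].

### API

Orientations are given as [roll, pitch, yaw] about the fixed x, y, z axes, in that order (R = Rz(yaw) Ry(pitch) Rx(roll)).
In Python, from plant import bot gives the robot as it stands.
- The arm moves only by the shell command python3 -m inch 'ROWS'. ROWS is JSON, one flat list of numbers, 7 for each row, row after row: the shift along the world's x, y, z in cm, then the turn, a rotation vector about the world's x, y, z in degrees, then the gripper command: -1 is shut, 1 is fully open, values between are in proportion. In form: [tx, ty, tz, ax, ay, az, fingers, tx, ty, tz, ax, ay, az, fingers, ...]. A call has exactly 5 rows; each row is the pose to reach, as a shift and turn from the pose measured when the call began; what a row does not reach only later rows make up. A row lasts 1/10 s, in which the tool goes at most 50 mm and 8.59 degrees, less where a joint would pass 70% of its speed; a pose out of reach is approached as far as the arm can. A call with a gripper value outside its range is refused whole. The fingers move at their own pace and stop on an object; the grip force is fixed at half the most. Time passes only in rows, so rows that repeat a pose let the fingers close, or fill a call up. It gives the time, the measured TCP pose, the force and the opening at its end, in the units of the state.
- bot.get_obs(): the state, without advancing time (a new reading comes with each control period).
- bot.capture(name): name is "scene" or "side" or "wrist"; returns the picture (420x560x3 uint8, red, green, blue); there is no depth.
- bot.calibration(name): a dict with "fx", "fy", "cx", "cy" (pixels), "cam_to_world" (4x4, takes a point from camera to world coordinates). Camera axes: x right, y down, z forward; pixel columns grow to the right and rows downward; lengths in mm; the calibration is good to about 2 mm. A picture is of the moment at which its call begins: read the wrist's pose just before it. calibration takes no time and is no camera call; for the wrist camera it gives the pose at the moment of the call.
- bot.close_job(): hands the job in, once; it reports no verdict.
The state is a dict: "time": time; "joint_positions": joint angles; "dq": joint speeds; "tau": joint torques, N m; "tool_pos": TCP position; "tcp_rot": TCP orientation; "contact_force": force on the tool from outside, world axes, zero at the start; "moment": the same for the moment, N m; "grip_width": finger opening in mm.
Only numpy, scipy, OpenCV 4.12 (cv2) and the standard library are available. Lean on these libraries where they do the work, as an engineer would, in place of code of your own. Each camera call takes 0.05 s, during which the arm holds its last target.

## Working session

There is one attempt and no reset: what is moved stays moved. The work goes in short steps, Python scripts to look and compute and a shell command to move; the robot and the scene stay as the last step left them, time stands still between calls to the robot, and variables do not carry over. Pictures are saved under pics/ and viewed, and the job is handed in when it is done.

```bash
ls -la; mkdir -p pics
python3 - <<'E'
from plant import bot
import cv2,numpy as np
o=bot.get_obs();print(o, bot.tcp_to_grasp)
for n in("scene","side","wrist"):
    c=bot.calibration(n);print(n,c['fx'],c['cx'],c['cy'],np.round(c['cam_to_world'],3).tolist())
    cv2.imwrite(f"pics/{n}0.png",bot.capture(n)[:,:,::-1])
E
```

```text
total 12
drwxr-xr-x  3 agent agent 4096 Dec  6 08:26 .
drwxr-xr-x 23 root  root  4096 Dec  6 08:26 ..
drwxr-xr-x  2 agent agent 4096 Dec  6 08:26 pics
{'time': 0.0, 'joint_positions': array([-1.34701856e+00,  3.42702863e-01,  1.52498550e+00, -1.55877090e-05,
        1.27535618e+00, -1.46023649e-01]), 'dq': array([ 0.00075513,  0.00033737,  0.00235801, -0.00139665,  0.00145765,
        0.00091749]), 'tau': array([-1.18080094e-03, -4.31246817e+01, -2.44216669e+01,  7.16469996e-02,
        5.60376188e-02, -1.21713188e-04]), 'tool_pos': array([ 189.6703285 , -489.13303249,  226.06625081]), 'tcp_rot': array([-3.14015405e+00, -1.96509562e-04,  3.69805824e-01]), 'contact_force': array([0.17718876, 0.39567888, 0.30335656]), 'moment': array([-0.01982598, -0.01778739,  0.01281691]), 'grip_width': 91.62557723282026} 18.8
scene 543.2897416545744 284.37910463902386 213.81101413562143 [[-0.847, 0.456, -0.272, 883.904], [0.531, 0.727, -0.434, 562.585], [-0.0, -0.513, -0.859, 1292.723], [0.0, 0.0, 0.0, 1.0]]
side 533.4385062326947 280.0818517587081 210.3757698056093 [[-0.8, -0.466, 0.377, -102.259], [-0.6, 0.615, -0.512, 832.407], [0.007, -0.636, -0.771, 1386.668], [0.0, 0.0, 0.0, 1.0]]
wrist 354.4023240775741 281.8967295298375 210.41066354099252 [[0.361, -0.897, -0.254, 258.566], [-0.933, -0.347, -0.097, -462.68], [-0.001, 0.272, -0.962, 384.001], [0.0, 0.0, 0.0, 1.0]]
```

View pics/scene0.png

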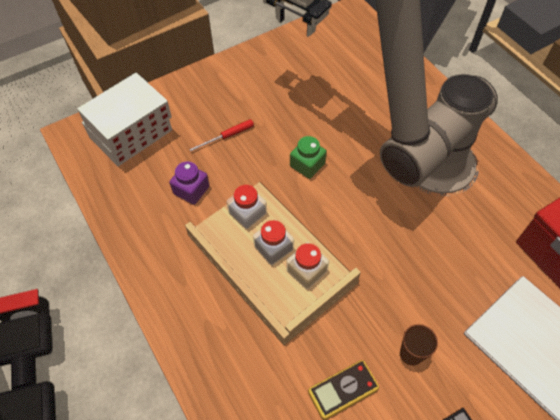

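View pics/side0.png

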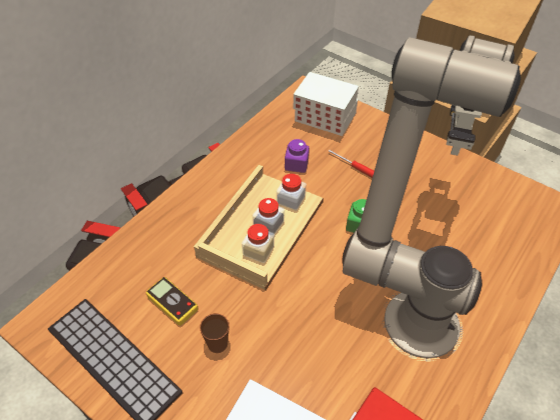

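View pics/wrist0.png

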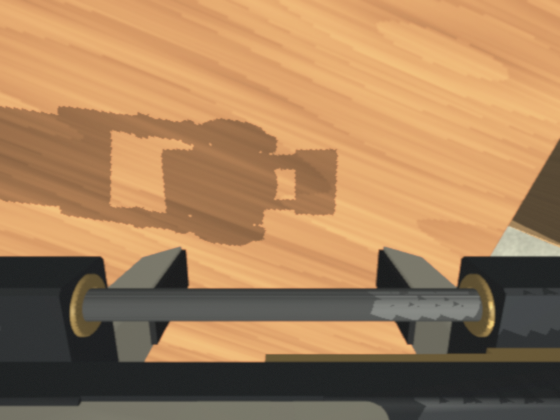

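The scene view shows three red-lidded jars at about (247,198), (273,235) and (308,258). The back lip runs from (190,228) to (285,335), and the left end panel from (285,335) to (358,275).

```bash
cat > h.py <<'E'
import numpy as np,cv2
from plant import bot
def ray(c,u,v):
    M=np.array(c['cam_to_world']);d=M[:3,:3]@np.array([(u-c['cx'])/c['fx'],(v-c['cy'])/c['fy'],1.]);return M[:3,3],d
def onz(c,u,v,z):
    o,d=ray(c,u,v);return o+d*(z-o[2])/d[2]
def tri(c1,p1,c2,p2):
    o1,d1=ray(c1,*p1);o2,d2=ray(c2,*p2);t=np.linalg.lstsq(np.c_[d1,-d2],o2-o1,rcond=None)[0]
    a,b=o1+t[0]*d1,o2+t[1]*d2;return (a+b)/2,np.linalg.norm(a-b)
def proj(c,P):
    M=np.array(c['cam_to_world']);q=M[:3,:3].T@(np.array(P,float)-M[:3,3]);return c['fx']*q[0]/q[2]+c['cx'],c['fy']*q[1]/q[2]+c['cy']
def red(im):
    h=cv2.cvtColor(im,cv2.COLOR_RGB2HSV);return (((h[...,0]<6)|(h[...,0]>174))&(h[...,1]>170)&(h[...,2]>90)).astype(np.uint8)
E
python3 - <<'E'
from h import *
for n,(x0,y0,x1,y1) in(("scene",(170,160,380,350)),("side",(180,150,340,300))):
    im=cv2.imread(f"pics/{n}0.png")[:,:,::-1].copy();c=bot.calibration(n)
    k=cv2.connectedComponentsWithStats(red(im))
    for s,ce in zip(k[2][1:],k[3][1:]):
        if s[4]>60: print(n,s,ce.round(1),onz(c,*ce,108).round(1))
    f=3.8 if n=="scene" else 4
    cv2.imwrite(f"pics/{n}0c.png",cv2.resize(im[y0:y1,x0:x1,::-1],None,fx=f if n=="side" else 3,fy=f if n=="side" else 3,interpolation=cv2.INTER_CUBIC))
E
```

```text
scene [221 120  32  19 249] [237.2 128.5] [ 472.6 -343.   108. ]
scene [234 185  23  23 364] [245.4 195.2] [ 564.1 -138.   108. ]
scene [536 198  24  38 508] [551.2 215.9] [-61.1 327.5 108. ]
scene [534 218  21  22  71] [543.7 228.4] [-18.2 343.5 108. ]
scene [262 221  23  23 375] [273.4 231.9] [559.2  -6.9 108. ]
scene [296 244  24  24 411] [307.1 255.5] [524.2  92.5 108. ]
scene [  0 290  39  23 571] [ 18.6 300.9] [1155.2 -164.8  108. ]
side [352 161  22  16 147] [362.7 168.3] [ 413.  -328.4  108. ]
side [282 174  19  17 240] [291.4 182. ] [ 565.7 -134.8  108. ]
side [122 184  26  26 331] [133.9 196.7] [925.7 218.1 108. ]
side [259 198  19  18 253] [268.1 207.2] [560.6  -4.4 108. ]
side [ 82 221  38  16 354] [ 99.7 228.6] [913.7 368.6 108. ]
side [248 224  20  19 283] [257.4 233. ] [524.8  94.6 108. ]
side [ 353  388   69   32 1176] [382.9 408.4] [-38.6 324.4 108. ]
```

View pics/scene0c.png

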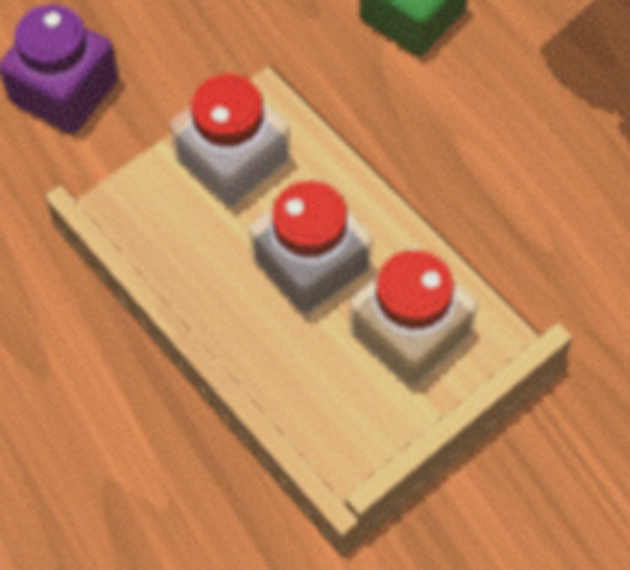

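View pics/side0c.png

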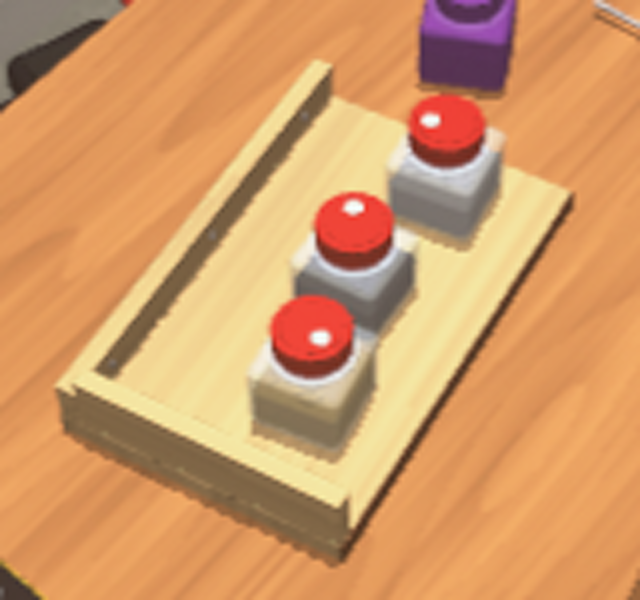

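Viewed closer, the board's right front corner sits at (268,68) in the scene crop and (573,192) in the side crop. The panel-top corners are also clear. Next I work out the shelf frame and jar yaw from these.

Run:
```python
from h import *
cs,cd=bot.calibration("scene"),bot.calibration("side")
S=lambda u,v:((u+.5)/3-.5+170,(v+.5)/3-.5+160)
D=lambda u,v:((u+.5)/4-.5+180,(v+.5)/4-.5+150)
def p(n,a,loc):print(n,np.round(a[:2],1),loc)
p("S rf board",onz(cs,*S(268,68),18),(-125,-200))
p("S panel front in top",onz(cs,*S(555,327),73),(-125,182))
p("S panel front out top",onz(cs,*S(570,341),73),(-125,200))
p("S lip right out top",onz(cs,*S(47,195),58),(125,-200))
p("S lip right in top",onz(cs,*S(67,190),58),(107,-200))
p("S lip left out top",onz(cs,*S(346,532),58),(125,200))
p("D rf board",onz(cd,*D(573,192),18),(-125,-200))
p("D fl board in",onz(cd,*D(354,528),18),(-125,182))
p("D lip r out top",onz(cd,*D(315,61),58),(125,-200))
p("D lip r in top",onz(cd,*D(332,67),58),(107,-200))
p("D panel f out top",onz(cd,*D(346,502),73),(-125,200))
for n,a,b in(("1",(245.4,195.2),(291.4,182)),("2",(273.4,231.9),(268.1,207.2)),("3",(307.1,255.5),(257.4,233))):
    print(n,tri(cs,a,cd,b))
```

```text
S rf board [ 485.6 -208.4] (-125, -200)
S panel front in top [434.1 171.1] (-125, 182)
S panel front out top [431.1 187.8] (-125, 200)
S lip right out top [ 729.6 -171.7] (125, -200)
S lip right in top [ 712.5 -166.9] (107, -200)
S lip left out top [668.9 222.1] (125, 200)
D rf board [ 485.1 -209.4] (-125, -200)
D fl board in [429.8 166.4] (-125, 182)
D lip r out top [ 730.5 -168.4] (125, -200)
D lip r in top [ 714.3 -171.6] (107, -200)
D panel f out top [426.5 179.2] (-125, 200)
1 (array([ 564.9976574 , -135.52037331,  109.42572763]), np.float64(2.9948346921452305))
2 (array([560.09235963,  -5.01384157, 109.26429957]), np.float64(2.252969210485327))
3 (array([524.59484365,  93.56296003, 108.0518495 ]), np.float64(2.1027042801326954))
```

Run:
```python
from h import *
A=np.array([(485.6,-208.4),(434.1,171.1),(431.1,187.8),(729.6,-171.7),(712.5,-166.9),(668.9,222.1),(485.1,-209.4),(429.8,166.4),(730.5,-168.4),(714.3,-171.6),(426.5,179.2)])
B=np.array([(-125,-200),(-125,182),(-125,200),(125,-200),(107,-200),(125,200),(-125,-200),(-125,182),(125,-200),(107,-200),(-125,200)],float)
a=A-A.mean(0);b=B-B.mean(0)
th=np.arctan2((b[:,0]*a[:,1]-b[:,1]*a[:,0]).sum(),(a*b).sum())
R=np.array([[np.cos(th),-np.sin(th)],[np.sin(th),np.cos(th)]]);t=A.mean(0)-R@B.mean(0)
print(np.degrees(th),t,(A-(B@R.T+t)).round(1).tolist(),"corner",R@[107,182]+t)
for n,p in(("1",(564.5,-136.5)),("2",(560,-5.7)),("3",(524.5,93.5))):print(n,R.T@(np.array(p)-t))
for i,y in enumerate((142,61.5,-19)): print(i,R@[67,y]+t)
```

```text
8.566269946681576 [579.27735992   7.95897381] [[0.1, 0.0], [5.5, 1.8], [5.2, 0.7], [-3.1, -0.5], [-2.4, 7.0], [-4.2, -2.2], [-0.4, -1.0], [1.2, -2.9], [-2.2, 2.8], [-0.6, 2.3], [0.6, -7.9]] corner [657.97420474 203.86662199]
1 [ -36.1301389  -140.64628877]
2 [-21.09685469 -10.63517245]
3 [-41.42466423  92.74601616]
0 [624.37856454 158.3547229 ]
1 [636.36930005  78.75276148]
2 [648.36003557  -0.84919994]
```

```bash
python3 -m inch '[3.4,3.2,0,0,0,4,1, 6.8,6.4,0,0,0,8,1, 10.2,9.6,0,0,0,12,1, 13.6,12.8,0,0,0,16,1, 17,16,0,0,0,20,1]'; python3 -m inch '[3.4,3.2,0,0,0,2,1, 6.8,6.4,0,0,0,4,1, 10.2,9.6,0,0,0,6,1, 13.6,12.8,0,0,0,8,1, 17,16,0,0,0,9,1]'
```

```text
time: 0.65
tool_pos: [360.7, -327.7, 226.1]
tcp_rot: [-3.14, -0.0, 0.721]
contact_force: [1.2, -0.2, -0.1]
grip_width: 92.0
time: 1.15
tool_pos: [531.7, -166.1, 225.9]
tcp_rot: [-3.14, 0.0, 0.88]
contact_force: [0.3, -0.5, -0.4]
grip_width: 91.9
```

```bash
python3 -m inch '[1.6,1.5,0,0,0,0,1, 3.3,3.0,-1,0,0,0,1, 3.3,3.0,-4,0,0,0,1, 3.3,3.0,-6,0,0,0,1, 3.3,3.0,-6,0,0,0,1]'
python3 - <<'E'
from h import *
c=bot.calibration("wrist");im=bot.capture("wrist");cv2.imwrite("pics/w1.png",im[:,:,::-1])
k=cv2.connectedComponentsWithStats(red(im))
for s,ce in zip(k[2][1:],k[3][1:]):
    if s[4]>300: print(s,ce.round(1),onz(c,*ce,116).round(1))
E
```

```text
time: 1.65
tool_pos: [563.0, -135.1, 162.6]
tcp_rot: [-3.133, 0.002, 0.88]
contact_force: [-0.6, -0.6, 0.6]
grip_width: 91.9
[   74     2   122   121 10214] [130.8  62. ] [563.   -7.3 116. ]
[ 239  180   99   98 6278] [284.1 231.6] [ 565.3 -134.   116. ]
```

View pics/w1.png

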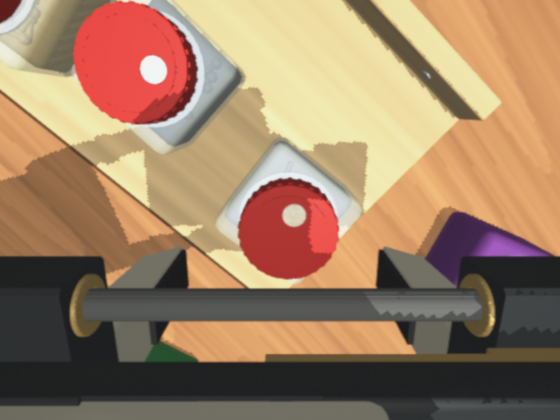

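The wrist view shows lid 1 centred at about (288,230), with its white index dot at (294,215). Jar 2's lid is at (135,62). Next I descend and grip lid 1.

```bash
python3 -m inch '[0.2,0,-2,0,0,0,1, 0.2,0,-4,0,0,0,1, 0.2,0,-6,0,0,0,1, 0.2,0,-6.8,0,0,0,1, 0.2,0,-6.8,0,0,0,1]'; python3 -m inch '[0,0,0,0,0,0,-1, 0,0,0,0,0,0,-1, 0,0,0,0,0,0,-1, 0,0,0,0,0,0,-1, 0,0,0,0,0,0,-1]';python3 -c "
from plant import bot
o=bot.get_obs();print(o['tool_pos'],o['moment'],o['contact_force'],o['grip_width'])"
```

```text
time: 2.2
tool_pos: [565.9, -135.8, 96.8]
tcp_rot: [-3.136, 0.001, 0.88]
contact_force: [0.5, -0.7, -0.2]
grip_width: 92.0
time: 2.7
tool_pos: [566.4, -136.1, 97.4]
tcp_rot: [-3.138, 0.001, 0.88]
contact_force: [0.8, -0.6, 2.2]
grip_width: 61.1
[ 566.39133437 -136.10760369   97.35543372] [-0.16491834 -0.13641377 -0.00256699] [ 0.77834395 -0.64053903  2.21377943] 61.141415911011045
```

```bash
cat > m.py <<'E'
from plant import bot
import numpy as np
o=bot.get_obs();print('M',o['moment'].round(3),'F',o['contact_force'].round(2),'pos',o['tool_pos'].round(1),'yaw',np.degrees(o['tcp_rot'][2]).round(2),'j6',o['joint_positions'][5].round(2),'w',round(o['grip_width'],1),'t',o['time'])
E
python3 -m inch '[0,0,0,0,0,-3,-1, 0,0,0,0,0,-6,-1, 0,0,0,0,0,-9,-1, 0,0,0,0,0,-12,-1, 0,0,0,0,0,-12,-1]'>/dev/null; python3 m.py;python3 -m inch '[0,0,0,0,0,-3,-1, 0,0,0,0,0,-6,-1, 0,0,0,0,0,-9,-1, 0,0,0,0,0,-12,-1, 0,0,0,0,0,-12,-1]'>/dev/null; python3 m.py
```

```text
M [-0.069  0.003 -0.033] F [0.64 0.52 0.07] pos [ 566.3 -136.1   97.4] yaw 38.37 j6 0.53 w 61.1 t 3.2
M [-0.014 -0.006 -0.06 ] F [ 0.05 -0.37  0.55] pos [ 566.3 -136.    97.4] yaw 26.42 j6 0.74 w 61.4 t 3.7
```

```bash
python3 -m inch '[0,0,0,0,0,-3,-1, 0,0,0,0,0,-6,-1, 0,0,0,0,0,-9,-1, 0,0,0,0,0,-12,-1, 0,0,0,0,0,-15,-1]'>/dev/null; python3 m.py;python3 -m inch '[0,0,0,0,0,-3,-1, 0,0,0,0,0,-6,-1, 0,0,0,0,0,-9,-1, 0,0,0,0,0,-12,-1, 0,0,0,0,0,-15,-1]'>/dev/null; python3 m.py
python3 - <<'E'
from h import *
im=bot.capture("wrist");cv2.imwrite("pics/w2.png",im[:,:,::-1])
E
```

```text
M [0.028 0.06  0.21 ] F [-0.85 -0.36  0.34] pos [ 566.3 -136.    97.4] yaw 11.46 j6 1.0 w 61.3 t 4.2
M [ 0.009 -0.013  0.124] F [ 0.17 -0.38  0.08] pos [ 566.2 -136.    97.3] yaw -3.5 j6 1.26 w 61.4 t 4.7
```

View pics/w2.png

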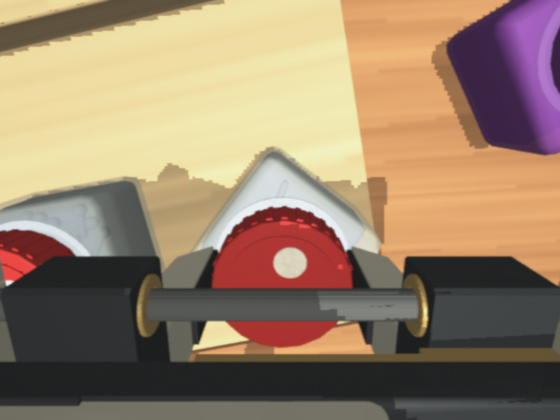

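Run:
```python
from h import *
c=bot.calibration("wrist")
a,b,d=[onz(c,*p,84)[:2] for p in((270,150),(376,238),(200,245))]
a2=onz(c,283,158,84)[:2]
for q in(b,d):print(a,q,np.linalg.norm(q-a),np.degrees(np.arctan2(*(q-a)[::-1])))
a,b=[onz(c,*p,18)[:2] for p in((342,10),(362,120))]
print("shelf right edge",np.degrees(np.arctan2(*(b-a)[::-1])))
```

```text
[ 621.84141225 -133.6251514 ] [ 573.7286151  -184.57804142] 70.07880029531522 -133.3578494184523
[ 621.84141225 -133.6251514 ] [575.59352114 -93.91622903] 60.95626258147202 139.35026704551265
shelf right edge -169.70772005549352
```

Run:
```python
from h import *
im=bot.capture("scene");cv2.imwrite("pics/s2.png",cv2.resize(im[160:350,170:380,::-1],None,fx=3,fy=3,interpolation=cv2.INTER_CUBIC))
```

```text
(no output)
```

View pics/s2.png

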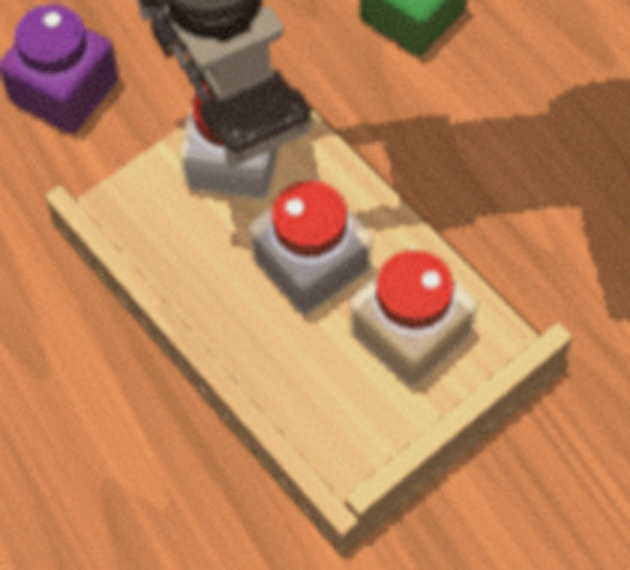

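Lid 1 was already (almost) at its stop, so the whole jar has turned about 45–50°. Turning back would unscrew the lid. I'll keep turning clockwise, with the lid held at its stop, until the square jar lines up with the shelf again.

```bash
python3 -m inch '[0,0,0,0,0,-5,-1, 0,0,0,0,0,-10,-1, 0,0,0,0,0,-15,-1, 0,0,0,0,0,-20,-1, 0,0,0,0,0,-24,-1]'>/dev/null; python3 m.py;python3 -m inch '[0,0,0,0,0,-3,-1, 0,0,0,0,0,-6,-1, 0,0,0,0,0,-9,-1, 0,0,0,0,0,-12,-1, 0,0,0,0,0,-12,-1]'>/dev/null; python3 m.py
python3 - <<'E'
from h import *
im=bot.capture("wrist");cv2.imwrite("pics/w3.png",im[:,:,::-1])
E
```

```text
M [0.057 0.058 0.127] F [-0.42 -0.23 -0.73] pos [ 566.2 -136.    97.3] yaw -27.44 j6 1.68 w 61.2 t 5.3
M [ 0.071  0.029 -0.012] F [-0.31  0.29  0.1 ] pos [ 566.1 -136.    97.4] yaw -39.33 j6 1.88 w 61.2 t 5.8
```

View pics/w3.png

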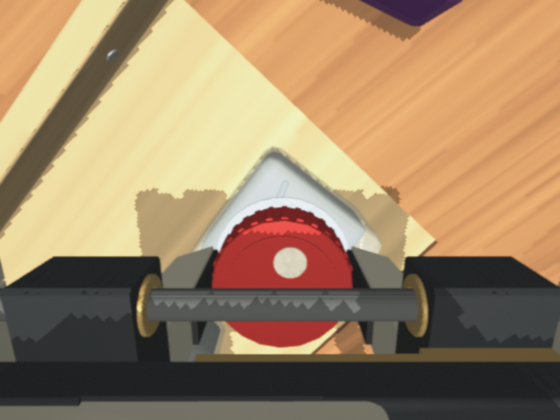

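Run:
```python
from h import *
c=bot.calibration("wrist");o=bot.get_obs()
def ang(p,q,z):
    a,b=[onz(c,*x,z)[:2] for x in(p,q)];return np.degrees(np.arctan2(*(b-a)[::-1]))
print("shelf",ang((190,5),(430,236),18),"jar",ang((290,155),(360,212),84),ang((262,158),(215,218),84))
t=o['tool_pos'][:2]
for n,p,z in(("dot",(290,263),116),("tick",(286,182),86),("tick2",(281,196),86)):
    d=onz(c,*p,z)[:2]-t;print(n,d,np.degrees(np.arctan2(*d[::-1]))-np.degrees(o['tcp_rot'][2]))
im=cv2.imread("pics/w3.png")[130:320,200:390];cv2.imwrite("pics/w3c.png",cv2.resize(im,None,fx=3,fy=3,interpolation=cv2.INTER_CUBIC))
```

```text
shelf -171.77813898215524 jar -168.19040095582193 102.00875859804526
dot [ 6.45493558 -9.38037544] -16.187566309041763
tick [ 29.9635461  -26.57079432] -2.286338532172323
tick2 [ 26.10117041 -20.26566709] 1.4525845057991873
```

View pics/w3c.png

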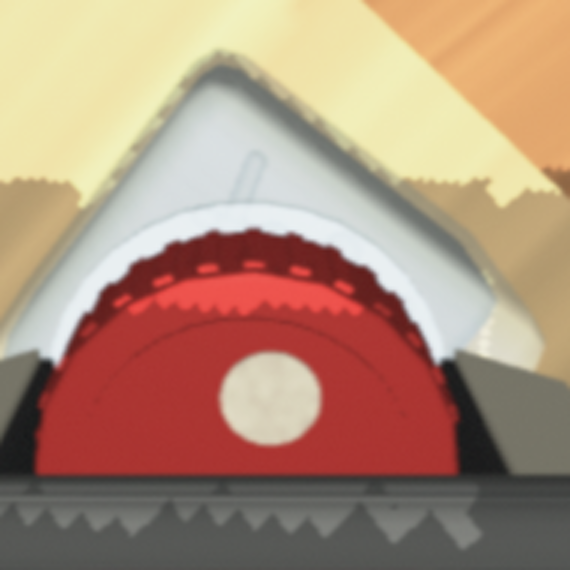

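```bash
python3 -m inch '[0,0,0,0,0,-2,-1, 0,0,0,0,0,-3,-1, 0,0,0,0,0,-3,1, 0,0,0,0,0,-3,1, 0,0,0,0,0,-3,1]'>/dev/null; python3 m.py;python3 -m inch '[0,0,2,0,0,8,1, 0,0,5,0,0,16,1, 0,4,7,0,0,24,1, 0,8.5,7,0,0,32,1, 0,13,7,0,0,40,1]'>/dev/null; python3 m.py
```

```text
M [ 0.081  0.017 -0.054] F [-0.2  -0.05  0.17] pos [ 566.2 -136.    97.4] yaw -42.23 j6 1.94 w 80.8 t 6.35
M [ 0.122 -0.026  0.075] F [ 0.49 -0.25  0.45] pos [566.4  -5.  168.3] yaw -1.96 j6 1.46 w 91.7 t 6.85
```

```bash
python3 -m inch '[0,0,0,0,0,8,1, 0,0,0,0,0,16,1, 0,0,0,0,0,24,1, 0,0,0,0,0,32,1, 0,0,0,0,0,40,1]'>/dev/null; python3 m.py
cat > look.py <<'E'
import sys
from h import *
o=bot.get_obs();c=bot.calibration("wrist");im=bot.capture("wrist");cv2.imwrite(f"pics/{sys.argv[1]}.png",im[:,:,::-1])
import json;json.dump({k:(np.array(v).tolist()) for k,v in c.items()},open(f"pics/{sys.argv[1]}.json","w"))
k=cv2.connectedComponentsWithStats(red(im))
for s,ce in zip(k[2][1:],k[3][1:]):
    if s[4]>300:
        m=(s[0]+s[2]/2-.5,s[1]+s[3]/2-.5);print(s,onz(c,*m,114).round(1))
E
python3 look.py w4
```

```text
M [-0.015 -0.077  0.029] F [-0.32 -0.19 -0.24] pos [566.4  -4.9 168.4] yaw 38.42 j6 0.75 w 92.2 t 7.35
[  63  137  109  100 7829] [526.2  92.3 114. ]
[ 234  188   95   95 6394] [564.   -5.8 114. ]
[379 322  36  32 704] [ 554.7 -115.   114. ]
```

View pics/w4.png

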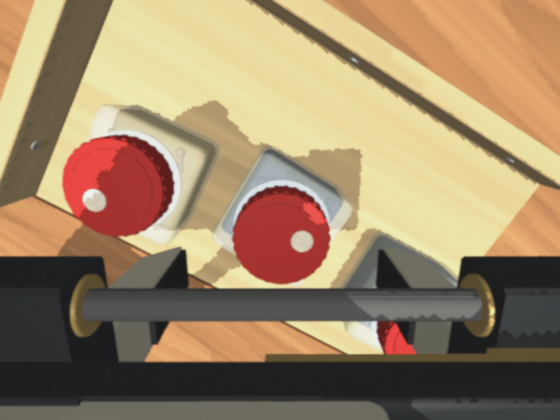

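Lid 2 is centred at about (281,235) in the image, with its dot at (302,241). That puts it at roughly (563,-6) mm. Now descend and grip.

```bash
python3 -m inch '[-0.3,-0.1,-2,0,0,0,1, -0.3,-0.1,-5,0,0,0,1, -0.3,-0.1,-7.3,0,0,0,1, -0.3,-0.1,-7.3,0,0,0,1, -0.3,-0.1,-7.3,0,0,0,-1]'>/dev/null; python3 m.py
python3 -m inch '[0,0,0,0,0,0,-1, 0,0,0,0,0,0,-1, 0,0,0,0,0,0,-1, 0,0,0,0,0,0,-1, 0,0,0,0,0,-1,-1]'>/dev/null; python3 m.py
python3 -m inch '[0,0,0,0,0,-2,-1, 0,0,0,0,0,-4,-1, 0,0,0,0,0,-6,-1, 0,0,0,0,0,-8,-1, 0,0,0,0,0,-10,-1]'>/dev/null; python3 m.py
python3 look.py w5
```

```text
M [-0.013 -0.06   0.027] F [ 0.36 -0.25  0.89] pos [563.6  -5.9  95.7] yaw 38.74 j6 0.74 w 87.6 t 7.9
M [0.122 0.193 0.041] F [-1.7   1.56  5.8 ] pos [564.   -5.8  96.6] yaw 37.7 j6 0.76 w 61.6 t 8.4
M [-0.211 -0.09   0.077] F [ 0.97 -0.95  0.22] pos [564.2  -6.3  96.6] yaw 27.58 j6 0.94 w 61.4 t 8.9
[   0  185  125   90 7939] [544.3  87.3 114. ]
[ 212  213  141   75 7838] [578.8   1.3 114. ]
[ 225  322  115   30 2421] [541.1 -18.4 114. ]
```

View pics/w5.png

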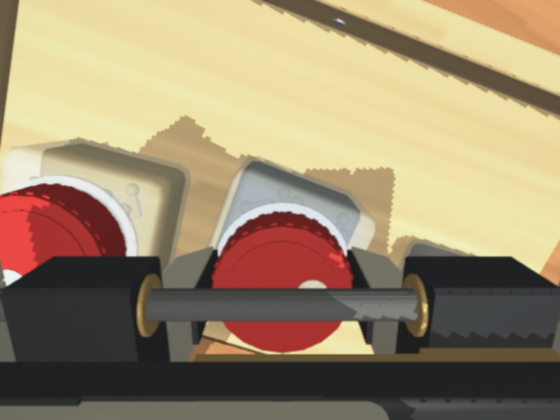

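```bash
cat > ang.py <<'E'
import sys,json
from h import *
n=sys.argv[1];c=json.load(open(f"pics/{n}.json"))
z=float(sys.argv[2]);v=list(map(float,sys.argv[3:]))
for i in range(0,len(v),4):
    a,b=[onz(c,*x,z)[:2] for x in((v[i],v[i+1]),(v[i+2],v[i+3]))];t=np.degrees(np.arctan2(*(b-a)[::-1]));print(a.round(1),b.round(1),np.linalg.norm(b-a).round(1),'mod90',((t+45)%90-45).round(1))
E
python3 ang.py w4 84 275 155 342 196 262 156 233 208; python3 ang.py w5 84 265 164 345 192 243 168 224 218
```

```text
[598.1  26.6] [604.8 -27.9] 54.9 mod90 7.0
[592.1  33.1] [550.2  26.9] 42.4 mod90 8.5
[603.6  23.6] [609.5 -17.6] 41.6 mod90 8.2
[597.   32.1] [569.8  29.6] 27.3 mod90 5.3
```

The jar stayed put while the gripper turned 11°, so this lid is loose. Continuing.

```bash
for i in 1 2; do python3 -m inch '[0,0,0,0,0,-2,-1, 0,0,0,0,0,-4,-1, 0,0,0,0,0,-6,-1, 0,0,0,0,0,-8,-1, 0,0,0,0,0,-10,-1]'>/dev/null; python3 m.py; done
python3 look.py w6
```

```text
M [-0.261 -0.046  0.001] F [-0.24 -2.37  0.49] pos [564.4  -6.8  96.7] yaw 17.41 j6 1.12 w 61.6 t 9.45
M [-0.36   0.029  0.063] F [-0.17 -1.32  1.  ] pos [564.5  -7.3  96.7] yaw 7.34 j6 1.29 w 61.3 t 9.95
[ 212  213  141   75 7854] [580.8  -5.1 114. ]
[ 500  238   60   47 1553] [ 589.3 -111.1  114. ]
[ 226  322  114   31 2461] [538.4 -10.7 114. ]
```

View pics/w6.png

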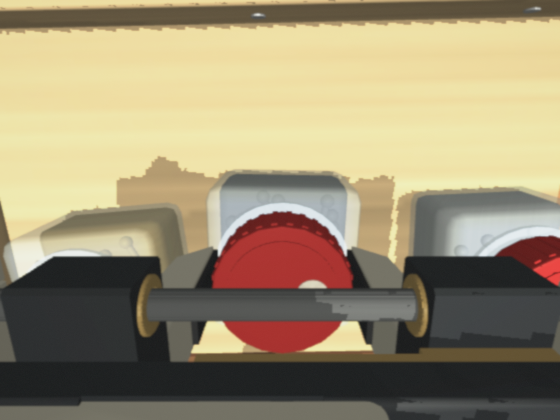

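Jar 2 is still unturned and square to the shelf. The lid has come down about 31° so far.

```bash
for i in 1 ; do python3 -m inch '[0,0,0,0,0,-2,-1, 0,0,0,0,0,-4,-1, 0,0,0,0,0,-6,-1, 0,0,0,0,0,-8,-1, 0,0,0,0,0,-10,-1]'>/dev/null; python3 m.py; done
for i in 1 2; do python3 -m inch '[0,0,0,0,0,-1,-1, 0,0,0,0,0,-2,-1, 0,0,0,0,0,-3,-1, 0,0,0,0,0,-4,-1, 0,0,0,0,0,-5,-1]'>/dev/null; python3 m.py; done
python3 look.py w7
```

```text
M [-0.419  0.107  0.058] F [-0.04 -2.55 -0.11] pos [564.6  -7.7  96.7] yaw -2.8 j6 1.47 w 61.4 t 10.5
M [-0.511  0.08   0.075] F [ 0.18 -3.43  1.21] pos [564.5  -8.   96.8] yaw -7.86 j6 1.56 w 61.0 t 11.0
M [-0.111  0.335  0.011] F [-1.81 -1.19  1.32] pos [564.2  -7.8  96.7] yaw -12.95 j6 1.65 w 61.2 t 11.5
[ 481  142   79  143 7239] [ 574.1 -110.8  114. ]
[ 212  213  141   75 7849] [580.3 -11.3 114. ]
[ 225  322  115   30 2440] [538.8  -1.7 114. ]
```

View pics/w7.png

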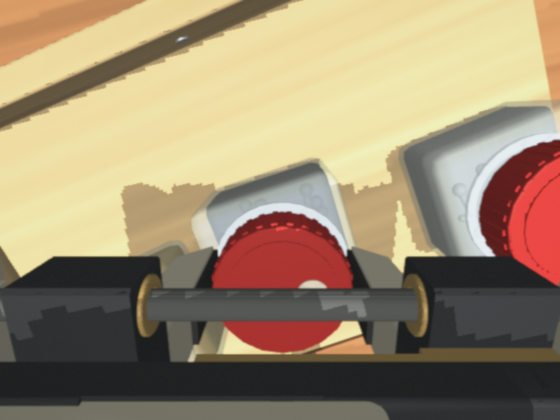

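```bash
python3 ang.py w7 84 225 192 305 165; python3 ang.py w6 84 230 176 340 176;
for i in 1 2; do python3 -m inch '[0,0,0,0,0,-1,-1, 0,0,0,0,0,-2,-1, 0,0,0,0,0,-3,-1, 0,0,0,0,0,-4,-1, 0,0,0,0,0,-5,-1]'>/dev/null; python3 m.py; done
python3 look.py w8
```

```text
[604.6  12. ] [608.8 -29.2] 41.4 mod90 5.8
[603.9  23.4] [610.7 -29.7] 53.6 mod90 7.3
M [ 0.327 -0.026  0.143] F [-1.8   1.59 -0.13] pos [564.3  -7.4  96.6] yaw -18.07 j6 1.74 w 61.4 t 12.05
M [0.295 0.039 0.102] F [-0.88  0.61  0.54] pos [564.3  -7.5  96.6] yaw -23.16 j6 1.83 w 61.4 t 12.55
[ 473   90   87  152 8977] [ 576.  -113.5  114. ]
[ 212  213  141   75 7839] [579.5 -13.7 114. ]
[ 225  322  115   30 2450] [540.4   3.1 114. ]
```

View pics/w8.png

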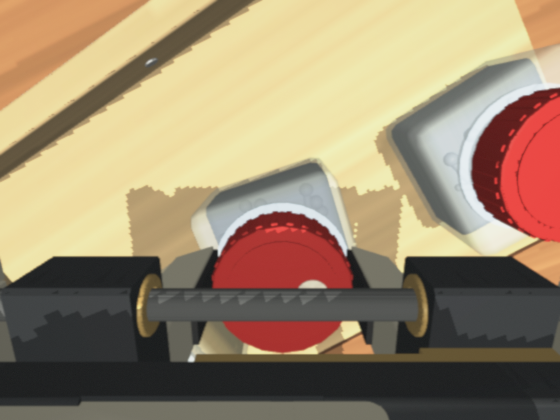

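Jar 2 looks the same in w7 and w8 although the tool turned 10°, so the jar now turns with the lid and lid 2 is at its stop. On to jar 3.

```bash
python3 -m inch '[0,0,0,0,0,0,1, 0,0,0,0,0,0,1, 0,0,0.5,0,0,0,1, 0,0,3,0,0,8,1, -0.8,2,6.5,0,0,16,1]'>/dev/null; python3 m.py
python3 -m inch '[-0.6,1.6,1,0,0,8,1, -1.2,3.2,1,0,0,16,1, -1.8,4.8,1,0,0,24,1, -2.4,6.5,1,0,0,32,1, -3,8,1,0,0,40,1]'>/dev/null; python3 m.py
python3 look.py w9
```

```text
M [ 0.055 -0.045  0.   ] F [ 0.73  0.49 -0.33] pos [556.   11.1 161.1] yaw -7.02 j6 1.58 w 91.3 t 13.1
M [ 0.024 -0.023  0.015] F [0.26 0.17 0.82] pos [525.9  91.7 171.6] yaw 33.31 j6 1.02 w 91.6 t 13.6
[ 231  180   95   94 6413] [526.2  94.9 114. ]
[ 386  212   97   64 3505] [572.    3.9 114. ]
```

View pics/w9.png

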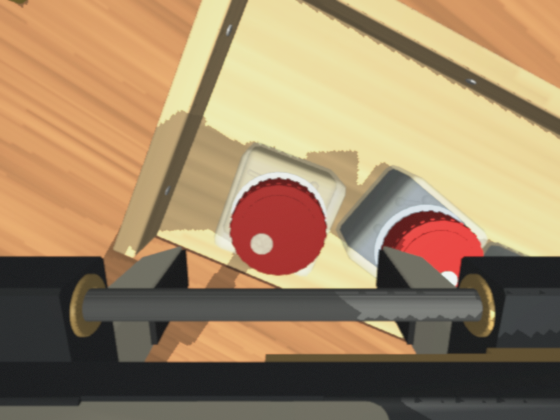

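```bash
python3 ang.py w9 84 262 147 335 181 245 155 222 210
python3 -m inch '[0,0.2,-2,0,0,0,1, 0,0.2,-5,0,0,0,1, 0,0.2,-7.6,0,0,0,1, 0,0.2,-7.6,0,0,0,1, 0,0.2,-7.6,0,0,0,-1]'>/dev/null; python3 m.py
python3 -m inch '[0,0,0,0,0,0,-1, 0,0,0,0,0,0,-1, 0,0,0,0,0,0,-1, 0,0,0,0,0,0,-1, 0,0,0,0,0,-1,-1]'>/dev/null; python3 m.py
for i in 1 2; do python3 -m inch '[0,0,0,0,0,-2,-1, 0,0,0,0,0,-4,-1, 0,0,0,0,0,-6,-1, 0,0,0,0,0,-8,-1, 0,0,0,0,0,-10,-1]'>/dev/null; python3 m.py; done
python3 look.py w10
```

```text
[559.7 130.2] [567.9  74.6] 56.2 mod90 8.4
[548.7 137. ] [506.1 130.2] 43.2 mod90 9.1
M [0.007 0.014 0.008] F [ 1.19 -0.07  0.64] pos [525.2  95.4  96.1] yaw 33.71 j6 1.02 w 87.4 t 14.15
M [-0.552 -0.132  0.011] F [ 1.09 -3.47  5.66] pos [526.  95.  97.] yaw 32.67 j6 1.04 w 61.6 t 14.65
M [-0.556 -0.17   0.005] F [ 1.34 -3.23  0.84] pos [526.3  94.6  97.1] yaw 22.54 j6 1.21 w 61.2 t 15.15
M [-0.241  0.11   0.148] F [-0.48 -1.88  2.31] pos [526.2  94.2  97. ] yaw 12.42 j6 1.39 w 61.4 t 15.65
[ 438  179  122   93 7757] [572.4  11.7 114. ]
[ 213  212  139   76 8106] [542.4  97.9 114. ]
[ 226  322  113   29 2351] [500.7  88.7 114. ]
```

View pics/w10.png

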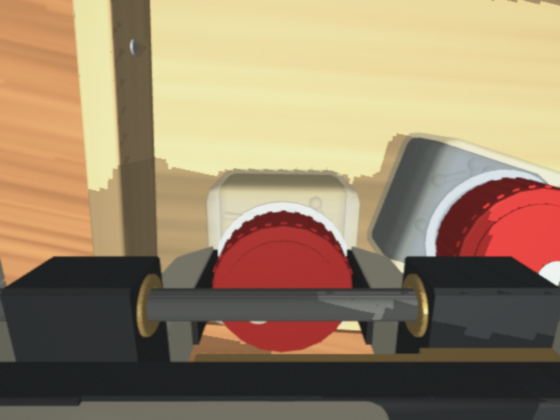

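```bash
python3 ang.py w10 84 225 173 340 173
python3 -m inch '[0,0,0,0,0,-2,-1, 0,0,0,0,0,-4,-1, 0,0,0,0,0,-6,-1, 0,0,0,0,0,-8,-1, 0,0,0,0,0,-10,-1]'>/dev/null; python3 m.py
python3 look.py w11
```

```text
[563.5 130.8] [575.5  76.2] 56.0 mod90 12.4
M [0.033 0.009 0.183] F [-1.27  0.08  0.58] pos [525.9  94.5  97. ] yaw 2.26 j6 1.57 w 61.4 t 16.2
[  435   138   125   140 12366] [564.4   7.4 114. ]
[ 213  212  139   76 8111] [542.5  95.3 114. ]
[ 226  322  114   30 2356] [499.6  93.4 114. ]
```

View pics/w11.png

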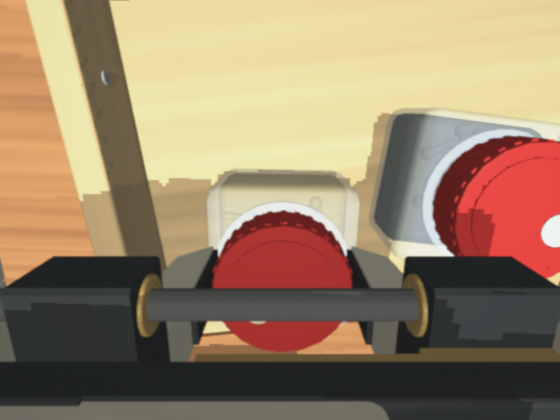

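Jar 3 looks identical in w10 and w11 while the tool turned 10° and the moment was 0.18 N m, so lid 3 is at its stop too. Before sliding, I refine the shelf pose from the wrist views: the lip foot in w6 and the panel foot in w10.

```bash
python3 - <<'E'
from h import *
for n in("w6","w10"):
    im=cv2.imread(f"pics/{n}.png");cv2.imwrite(f"pics/{n}c.png",cv2.resize(im[:250] if n=="w10" else im[:60],None,fx=1.4,fy=1.4 if n=="w10" else 4))
E
python3 ang.py w6 18 5 30 550 24; python3 ang.py w6 58 5 9 550 -1;python3 ang.py w10 18 156 10 156 240;python3 ang.py w10 73 110 10 122 240
python3 -m inch '[0,0,0,0,0,0,1, 0,0,0,0,0,0,1, 0,0,0.5,0,0,0,1, 0,0,3,0,0,3,-0.3, -2,0,4,0,0,6,-0.3]'>/dev/null; python3 m.py
```

```text
[662.9 175.1] [ 708.  -151.9] 330.1 mod90 7.9
[668.3 145.1] [ 706.9 -122.2] 270.1 mod90 8.2
[638.4 195.9] [492.3 178.3] 147.2 mod90 6.9
[624.5 196.7] [512.9 180.7] 112.8 mod90 8.2
M [0.047 0.042 0.025] F [ 0.37 -0.4   0.68] pos [508.4  94.5 139. ] yaw 8.28 j6 1.46 w 73.3 t 16.75
```

View pics/w6c.png

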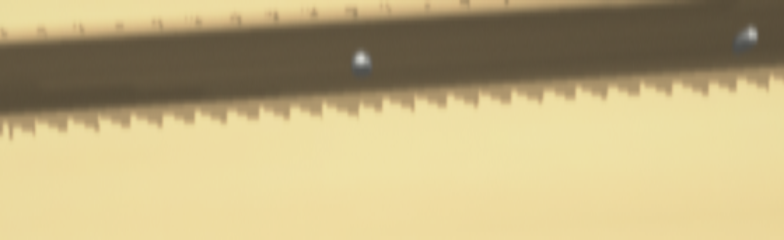

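View pics/w10c.png

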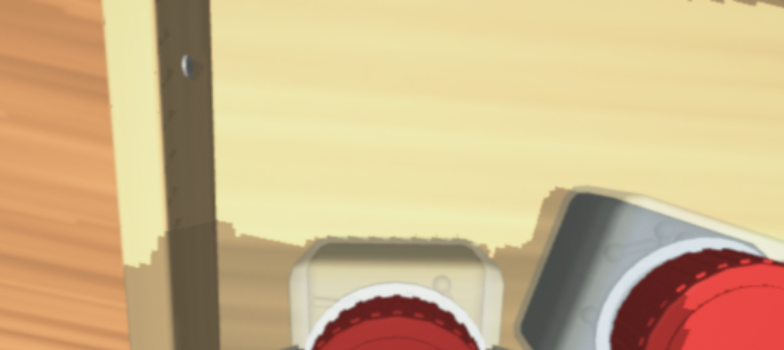

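```bash
python3 -m inch '[-4.8,-0.9,0,0,0,0,-0.35, -4.8,-0.9,-2,0,0,0,-0.35, -4.8,-0.9,-6,0,0,0,-0.35, -4.8,-0.9,-8.4,0,0,0,-0.35, -4.8,-0.9,-8.4,0,0,0,-0.35]'>/dev/null; python3 m.py; python3 look.py w12
```

```text
M [-0.059  0.061  0.009] F [ 0.48 -0.18 -0.04] pos [458.3  85.4  52.9] yaw 8.28 j6 1.45 w 33.8 t 17.25
[  168    16   232   235 11821] [525.6  95.  114. ]
```

View pics/w12.png

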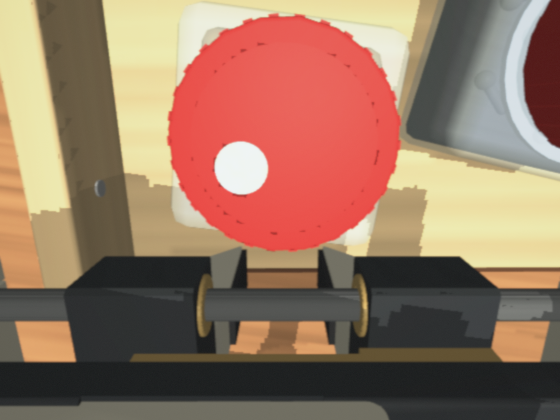

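```bash
python3 -m inch '[0.5,0.1,0.3,0,0,0,-0.35, 1.5,0.2,0.3,0,0,0,-0.35, 2.5,0.35,0.3,0,0,0,-0.35, 3.5,0.5,0.3,0,0,0,-0.35, 4.7,0.7,0.3,0,0,0,-0.35]'>/dev/null; python3 m.py
python3 -m inch '[1,0.14,0,0,0,0,-0.35, 2.2,0.3,0,0,0,0,-0.35, 3.4,0.5,0,0,0,0,-0.35, 4.6,0.65,0,0,0,0,-0.35, 5.6,0.8,0,0,0,0,-0.35]'>/dev/null; python3 m.py; python3 look.py w13
```

```text
M [-0.135  1.185  0.029] F [-8.21 -1.9   4.87] pos [505.7  92.5  58.5] yaw 8.3 j6 1.46 w 29.8 t 17.8
M [-0.171  0.744 -0.029] F [-4.93 -0.24 -1.5 ] pos [562.4 100.6  58.9] yaw 8.32 j6 1.47 w 29.9 t 18.3
[  163    78   210   206 14291] [615.2 112.8 114. ]
[512 274  47  13 381] [595.5  24.  114. ]
[ 487  322   61   40 1600] [572.7  22.3 114. ]
```

View pics/w13.png

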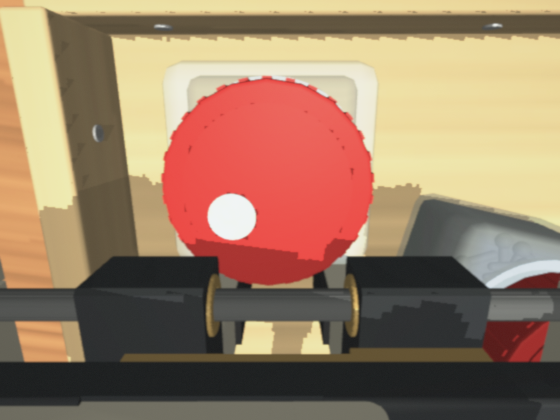

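```bash
python3 -m inch '[0.3,0.05,-0.2,0,0,0,-0.35, 0.8,0.1,-0.3,0,0,0,-0.35, 1.2,0.17,-0.3,0,0,0,-0.35, 1.5,0.2,-0.3,0,0,0,-0.35, 1.8,0.25,-0.3,0,0,0,-0.35]'>/dev/null; python3 m.py
python3 -m inch '[0.1,0,0,0,0,0,-0.35, 0.2,0,0,0,0,0,-0.35, 0.3,0,0,0,0,0,-0.35, 0.4,0.05,0,0,0,0,-0.35, 0.4,0.05,0,0,0,0,-0.35]'>/dev/null; python3 m.py; python3 look.py w14
```

```text
M [-0.099  1.039 -0.   ] F [-7.39 -1.37  3.35] pos [581.5 103.3  56.6] yaw 8.32 j6 1.47 w 29.8 t 18.85
M [-0.497  2.474  0.073] F [-17.    -3.78   8.95] pos [581.5 103.1  56.7] yaw 8.36 j6 1.47 w 30.0 t 19.35
[  159    79   216   209 15825] [634.5 115.6 114. ]
[ 484  323   63   38 1614] [593.5  27.4 114. ]
```

View pics/w14.png

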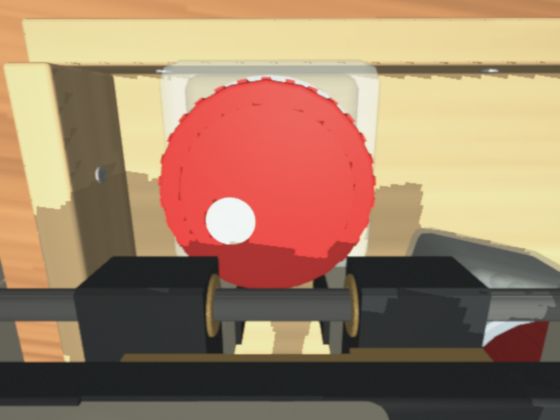

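Jar 3 is now flat on the lip: the contact force is 17 N and the jar's rear edge coincides with the lip in the picture. Next, jar 2.

```bash
python3 -m inch '[-4.4,-0.6,0,0,0,0,-0.35, -8.9,-1.3,0,0,0,0,-0.35, -8.8,-5.0,0,0,0,0,-0.35, -8.7,-9,0,0,0,0,-0.35, -8.7,-12,0,0,0,0,-0.35]'>/dev/null; python3 m.py; python3 look.py w15
```

```text
M [0.051 0.002 0.028] F [ 0.53 -0.06  0.29] pos [495.9 -18.7  57.9] yaw 8.37 j6 1.24 w 29.6 t 19.9
[  162    16   221   226 10781] [564.   -5.6 114. ]
```

View pics/w15.png

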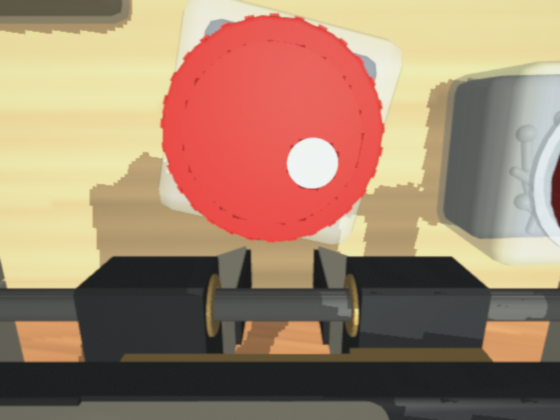

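```bash
python3 -m inch '[0.5,0.3,-0.3,0,0,0,-0.35, 1.4,0.5,-0.3,0,0,0,-0.35, 2.4,0.65,-0.3,0,0,0,-0.35, 3.4,0.8,-0.3,0,0,0,-0.35, 4.5,0.95,-0.3,0,0,0,-0.35]'>/dev/null; python3 m.py
python3 -m inch '[1,0.14,-0.1,0,0,0,-0.35, 2.1,0.3,-0.2,0,0,0,-0.35, 3.2,0.45,-0.2,0,0,0,-0.35, 4.2,0.6,-0.2,0,0,0,-0.35, 5.0,0.7,-0.2,0,0,0,-0.35]'>/dev/null; python3 m.py
```

```text
M [-0.143  0.917  0.031] F [-6.88 -1.42  4.23] pos [541.8 -11.3  54.9] yaw 8.35 j6 1.27 w 29.8 t 20.45
M [0.029 0.88  0.138] F [-6.21 -0.94  3.46] pos [592.   -2.5  52.8] yaw 8.48 j6 1.3 w 29.5 t 20.95
```

```bash
python3 -m inch '[0.2,0,0.2,0,0,-0.2,-0.35, 0.4,0,0.2,0,0,-0.2,-0.35, 0.5,0,0.2,0,0,-0.2,-0.35, 0.7,0.05,0.2,0,0,-0.2,-0.35, 0.7,0.05,0.2,0,0,-0.2,-0.35]'>/dev/null; python3 m.py
python3 look.py w16
```

```text
M [0.314 1.075 0.245] F [-7.65  1.77  0.83] pos [597.   -1.3  54.2] yaw 8.31 j6 1.3 w 30.1 t 21.45
[  118    77   222   211 20162] [649.6  21.7 114. ]
[   0  112   48  125 3714] [643.7  78.1 114. ]
```

View pics/w16.png

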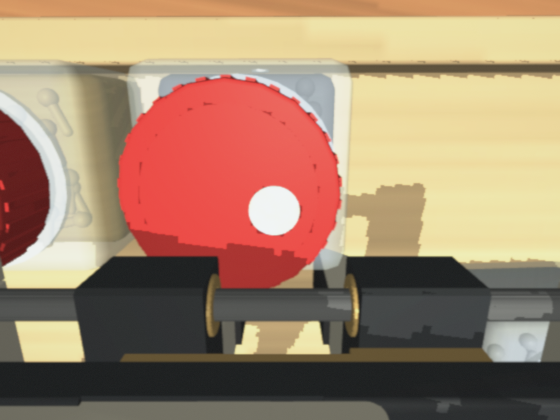

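```bash
python3 -m inch '[-4.8,-0.7,0,0,0,0,-0.35, -9.6,-1.4,0.1,0,0,0,-0.35, -10.7,-5.8,0.1,0,0,0,-0.35, -10.7,-10.2,0.1,0,0,0,-0.35, -10.5,-14.5,0.1,0,0,0,-0.35]'>/dev/null; python3 m.py; python3 look.py w17
```

```text
M [ 0.01  -0.067 -0.032] F [-0.29  0.87  0.05] pos [ 492.5 -147.9   56.1] yaw 8.32 j6 1.0 w 30.1 t 22.0
[ 160    0  231  221 7816] [ 565.8 -135.   114. ]
```

View pics/w17.png

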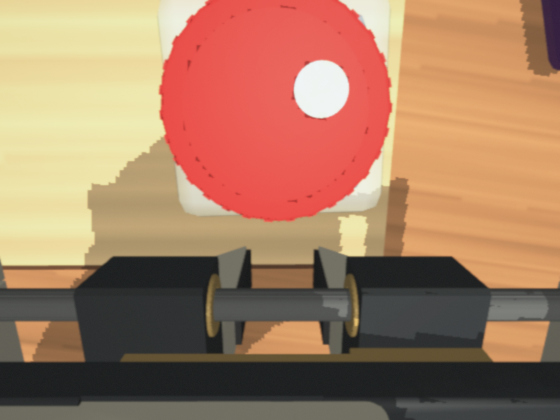

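```bash
python3 -m inch '[1,0.3,-0.1,0,0,-0.1,-0.35, 2,0.45,-0.1,0,0,-0.1,-0.35, 3,0.6,-0.2,0,0,-0.1,-0.35, 4.2,0.8,-0.2,0,0,-0.1,-0.35, 5.4,0.95,-0.2,0,0,-0.1,-0.35]'>/dev/null; python3 m.py
python3 -m inch '[1.1,0.15,-0.1,0,0,0,-0.35, 2.3,0.3,-0.1,0,0,0,-0.35, 3.5,0.5,-0.1,0,0,0,-0.35, 4.7,0.67,-0.1,0,0,0,-0.35, 5.8,0.82,-0.1,0,0,0,-0.35]'>/dev/null; python3 m.py
```

```text
M [-0.113  1.228  0.074] F [-8.62 -1.07  5.14] pos [ 547.2 -143.8   54.5] yaw 8.12 j6 1.05 w 30.1 t 22.55
M [-0.116  1.25   0.026] F [-9.46 -1.48  5.95] pos [ 604.4 -134.3   53.6] yaw 8.22 j6 1.1 w 29.5 t 23.05
```

```bash
python3 -m inch '[0.4,0.05,0.1,0,0,0,-0.35, 0.7,0.1,0.1,0,0,0,-0.35, 1.0,0.14,0.1,0,0,0,-0.35, 1.2,0.17,0.1,0,0,0,-0.35, 1.3,0.18,0.1,0,0,0,-0.35]'>/dev/null; python3 m.py
python3 look.py w18
```

```text
M [-0.095  1.326  0.105] F [-9.49 -0.89  3.18] pos [ 616.2 -131.7   54.1] yaw 8.28 j6 1.11 w 29.4 t 23.55
[  147    79   221   209 18620] [ 669.9 -116.4  114. ]
```

View pics/w18.png

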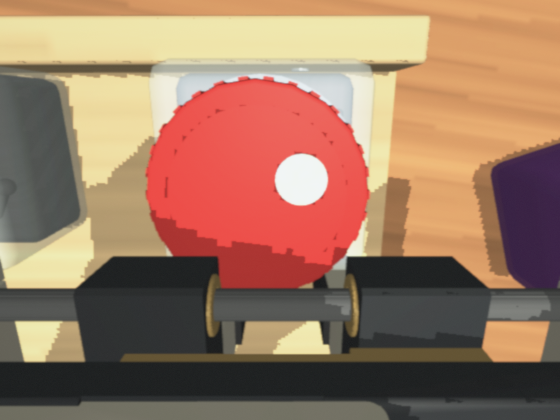

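Jar 1 is on the lip too. The purple look-alike is close on the right, so I measure it before choosing the spot for the sideways push.

Run:
```python
from h import *
im=bot.capture("scene");c=bot.calibration("scene")
h=cv2.cvtColor(im,cv2.COLOR_RGB2HSV);m=((h[...,0]>130)&(h[...,0]<160)&(h[...,1]>90)).astype(np.uint8)
cv2.imwrite("pics/s3.png",im[:,:,::-1])
k=cv2.connectedComponentsWithStats(m)
for s,ce in zip(k[2][1:],k[3][1:]):
    if s[4]>100: print(s,ce,onz(c,*ce,50).round(1))
import json;w=json.load(open("pics/w18.json"))
for p in((490,165),(510,275),(520,290)):print(onz(w,*p,68).round(1),onz(w,*p,0).round(1))
```

```text
[170 162  33  41 824] [185.84951456 181.99393204] [ 666.1 -297.3   50. ]
[ 680.3 -207.6   68. ] [ 674.8 -249.5    0. ]
[ 633.9 -231.9   68. ] [ 606.2 -285.4    0. ]
[ 627.3 -238.9   68. ] [ 596.4 -295.7    0. ]
```

View pics/s3.png

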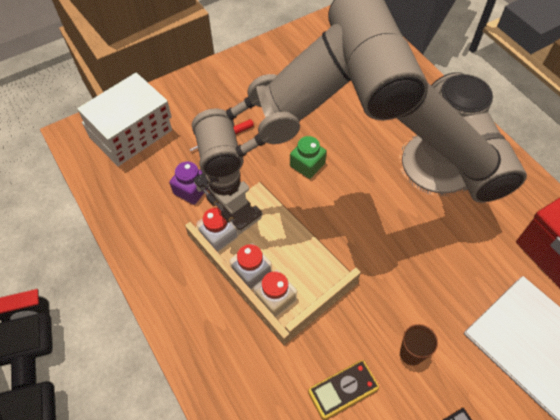

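```bash
python3 -m inch '[-2.0,-0.4,0,0,0,0,-0.35, -4,-0.6,2,0,0,8,-0.35, -4,-2.6,6,0,0,16,-0.35, -3,-5.2,9,0,0,24,-0.35, -1,-6.2,9,0,0,32,-0.35]'>/dev/null; python3 m.py
python3 -m inch '[1.5,0,0,0,0,8,-0.35, 3,0,0,0,0,16,-0.35, 4.5,0,0,0,0,24,-0.35, 6,0,0,0,0,32,-0.35, 7,0,0,0,0,40,-0.35]'>/dev/null; python3 m.py
python3 -m inch '[0,0,0,0,0,8,-0.35, 0,0,0,0,0,15,-0.35, 0,0,0,0,0,18,-0.35, 0,0,0,0,0,18,-0.35, 0,0,0,0,0,18,-0.35]'>/dev/null; python3 m.py;python3 look.py w19
```

```text
M [-0.018 -0.041 -0.   ] F [ 1.09 -0.15  0.1 ] pos [ 608.9 -196.3  150.1] yaw 40.53 j6 0.45 w 29.9 t 24.15
M [-0.    -0.108 -0.03 ] F [ 0.07  0.31 -0.1 ] pos [ 680.6 -195.4  150.2] yaw 80.91 j6 -0.22 w 30.0 t 24.65
M [ 0.004 -0.157  0.016] F [-0.19 -0.01 -0.1 ] pos [ 681.  -194.9  150.2] yaw 98.85 j6 -0.54 w 30.0 t 25.15
[  216    33   118   124 10346] [ 665.8 -115.5  114. ]
```

View pics/w19.png

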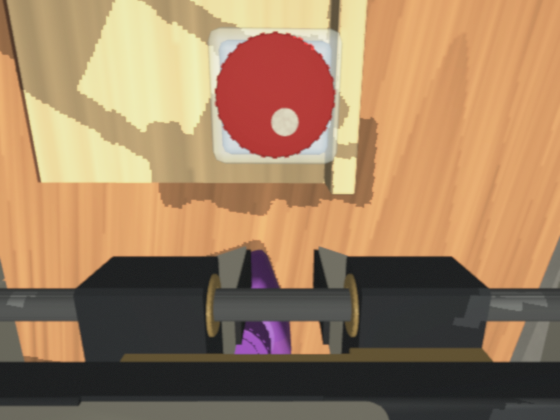

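Run:
```python
from h import *
import json;w=json.load(open("pics/w19.json"))
for p in((258,250),(290,310)):print(*[onz(w,*p,z).round(1) for z in(98,68,0)])
print(onz(w,338,100,18),onz(w,332,185,58))
```

```text
[ 669.2 -209.7   98. ] [ 669.5 -222.5   68. ] [ 670.4 -251.5    0. ]
[ 696.3 -249.7   98. ] [ 700.5 -268.3   68. ] [ 710.2 -310.2    0. ]
[ 714.93472446 -109.40047279   18.        ] [ 715.54987619 -168.97514175   58.        ]
```

```bash
python3 -m inch '[-0.9,1.9,0,0,0,-0.4,-0.55, -0.9,1.9,-2,0,0,-0.4,-0.55, -0.9,1.9,-6,0,0,-0.4,-0.55, -0.9,1.9,-9.3,0,0,-0.4,-0.55, -0.9,1.9,-9.3,0,0,-0.4,-0.55]'>/dev/null; python3 m.py;python3 look.py w20
```

```text
M [-0.02  -0.004 -0.007] F [-0.85  0.3  -0.41] pos [ 668.7 -174.7   51.9] yaw 98.41 j6 -0.51 w 20.6 t 25.7
[  190    50   229   229 37404] [ 665.5 -114.4  114. ]
```

View pics/w20.png

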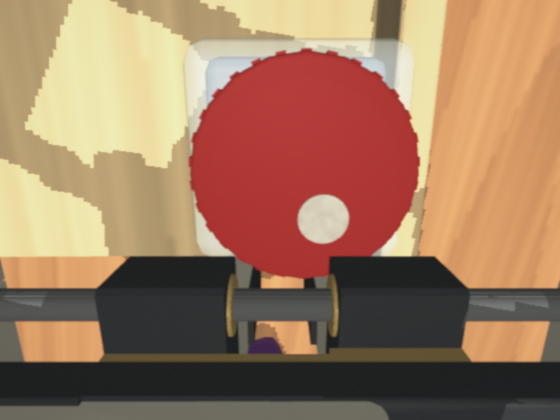

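```bash
python3 -m inch '[0.3,0.1,0.4,0,0,0,-0.55, 0.2,1.0,0.4,0,0,-0.1,-0.55, 0.05,2.0,0.4,0,0,-0.1,-0.55, -0.1,3.0,0.4,0,0,-0.1,-0.55, -0.2,4.0,0.4,0,0,-0.1,-0.55]'>/dev/null; python3 m.py
python3 -m inch '[-0.14,1,0,0,0,0,-0.55, -0.28,2,0,0,0,0,-0.55, -0.4,3,0,0,0,0,-0.55, -0.55,4,0,0,0,0,-0.55, -0.7,4.8,0,0,0,0,-0.55]'>/dev/null; python3 m.py
python3 look.py w21
```

```text
M [-1.16  -0.009  0.024] F [-0.92 -7.5   3.04] pos [ 670.3 -136.6   62.4] yaw 98.3 j6 -0.45 w 20.7 t 26.25
M [-2.636  0.145  0.139] F [ -1.78 -16.75   3.2 ] pos [663.9 -91.   64.7] yaw 98.31 j6 -0.38 w 20.6 t 26.75
[236   0 100  15 965] [649.5   9.2 114. ]
[  178    80   202   198 28931] [654.3 -37.5 114. ]
```

View pics/w21.png

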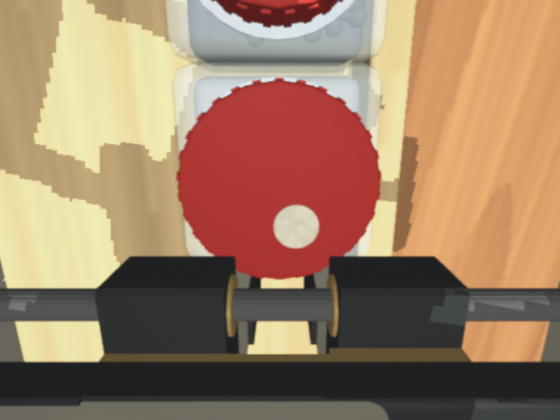

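The tool has crept up to z = 65, too high for a safe push. I back off slightly, lower it and carry on.

```bash
python3 -m inch '[0.05,-0.6,-0.3,0,0,0,-0.55, 0.05,-0.6,-0.9,0,0,0,-0.55, 0.05,-0.6,-0.9,0,0,0,-0.55, 0.05,-0.3,-0.9,0,0,0,-0.55, 0,0.2,-0.9,0,0,0,-0.55]'>/dev/null; python3 m.py
python3 -m inch '[-0.1,0.7,-0.1,0,0,0,-0.55, -0.2,1.5,-0.2,0,0,0,-0.55, -0.3,2.3,-0.3,0,0,0,-0.55, -0.4,3,-0.3,0,0,0,-0.55, -0.5,3.6,-0.4,0,0,0,-0.55]'>/dev/null; python3 m.py
python3 look.py w22
```

```text
M [-2.43   0.104  0.127] F [ -1.23 -16.77   0.84] pos [664.  -89.4  56.2] yaw 98.36 j6 -0.38 w 20.4 t 27.3
M [-5.132  1.323  0.168] F [ -9.36 -34.89  19.38] pos [660.  -61.5  55.8] yaw 98.34 j6 -0.33 w 20.8 t 27.8
[  169    82   219   206 32308] [649.7  -6.8 114. ]
```

View pics/w22.png

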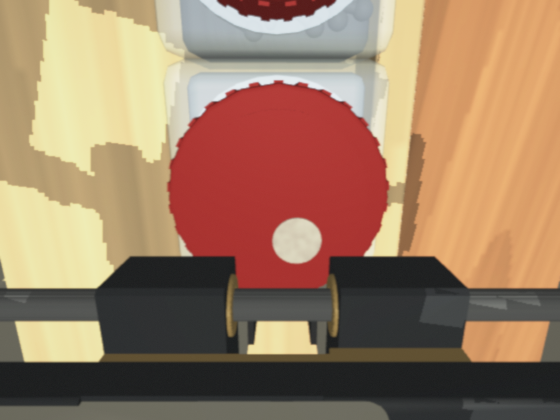

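```bash
python3 -m inch '[0.1,-1,0,0,0,0,-0.55, 0.3,-2,0,0,0,0,-0.55, 0.5,-4,2,0,0,0,-0.55, 0.6,-6,6,0,0,0,-0.55, 0.6,-8,10,0,0,0,-0.55]'>/dev/null; python3 m.py
python3 look.py w23
python3 - <<'E'
from h import *
for n,(x0,y0,x1,y1) in(("scene",(180,200,370,345)),("side",(180,150,340,290))):
    im=bot.capture(n);c=bot.calibration(n)
    cv2.imwrite(f"pics/{n}4c.png",cv2.resize(im[y0:y1,x0:x1,::-1],None,fx=4,fy=4,interpolation=cv2.INTER_CUBIC))
E
```

```text
M [-0.028 -0.191 -0.002] F [ 0.68 -0.81  0.78] pos [ 665.6 -140.3  155.6] yaw 98.4 j6 -0.45 w 20.7 t 28.35
[ 229    0  113   56 2494] [651.9 -29.2 114. ]
```

View pics/scene4c.png

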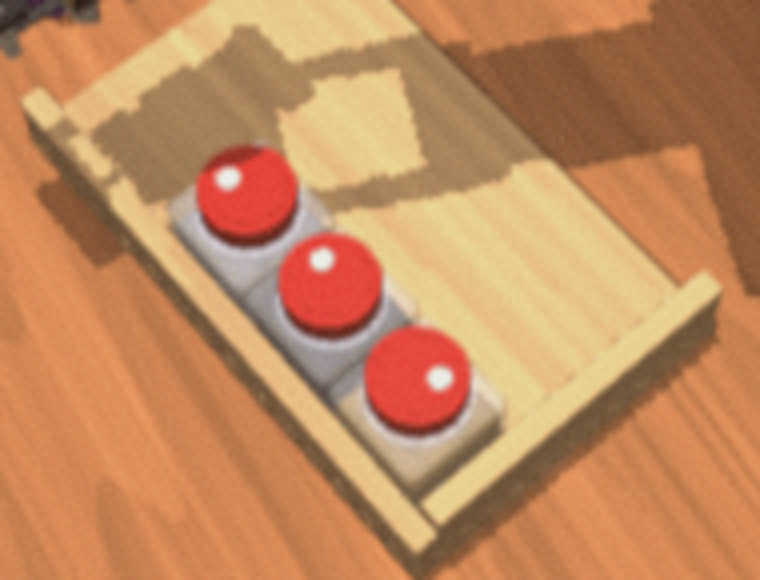

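View pics/side4c.png

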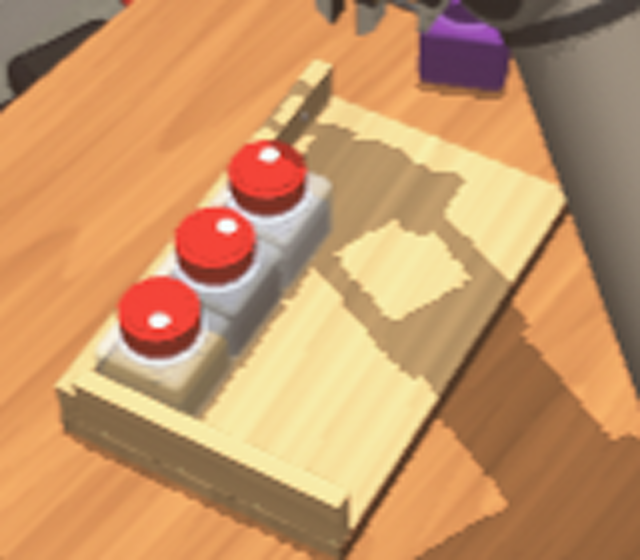

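View pics/w23.png

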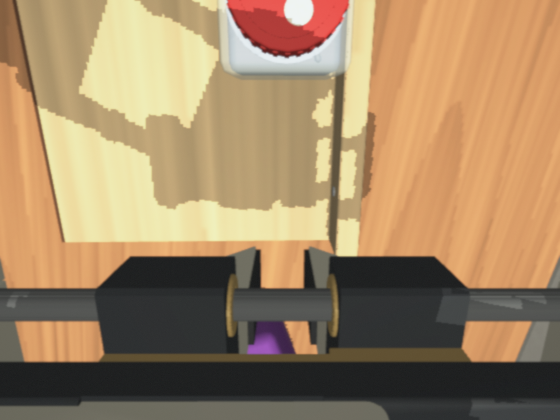

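The row is closed up, but I can't tell whether jar 3 touches the end panel. I'll look from above.

```bash
python3 -m inch '[0,4.5,1,0,0,0,-0.55, -0.5,9,2,0,0,0,-0.55, -1,13.5,2,0,0,0,-0.55, -2,18,2,0,0,0,-0.55, -2,21,2,0,0,0,-0.55]'>/dev/null; python3 m.py
python3 look.py w24
```

```text
M [-0.021 -0.126  0.014] F [ 0.71 -0.59  0.05] pos [645.3  72.5 177.1] yaw 98.43 j6 -0.13 w 20.6 t 29.0
[ 214   42  104  109 7994] [626.2 149.8 114. ]
[ 222  176   93   92 5882] [638.1  72.7 114. ]
[ 248  322   62   32 1412] [657.9 -15.5 114. ]
```

View pics/w24.png

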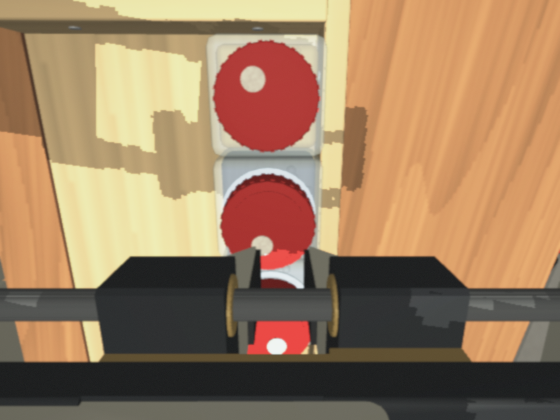

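Run:
```python
from h import *
import json;w=json.load(open("pics/w24.json"))
f=lambda p:np.array([.990*p[0]+.141*p[1],-.141*p[0]+.990*p[1]]).round(1)
print("foot18",f(onz(w,265,33,18)),"top73",f(onz(w,265,21,73)),"top73",f(onz(w,265,24,73)))
print("jar edge86",f(onz(w,265,36,86)),"84",f(onz(w,265,36,80)), "jar3 right",f(onz(w,265,155,86)))
im=cv2.imread("pics/w24.png");cv2.imwrite("pics/w24c.png",cv2.resize(im[0:190,190:390],None,fx=3.5,fy=3.1,interpolation=cv2.INTER_CUBIC))
```

```text
foot18 [639.3 108. ] top73 [640.3 106.7] top73 [640.3 104.9]
jar edge86 [640.5  95.9] 84 [640.4  96.8] jar3 right [639.8  21. ]
```

View pics/w24c.png

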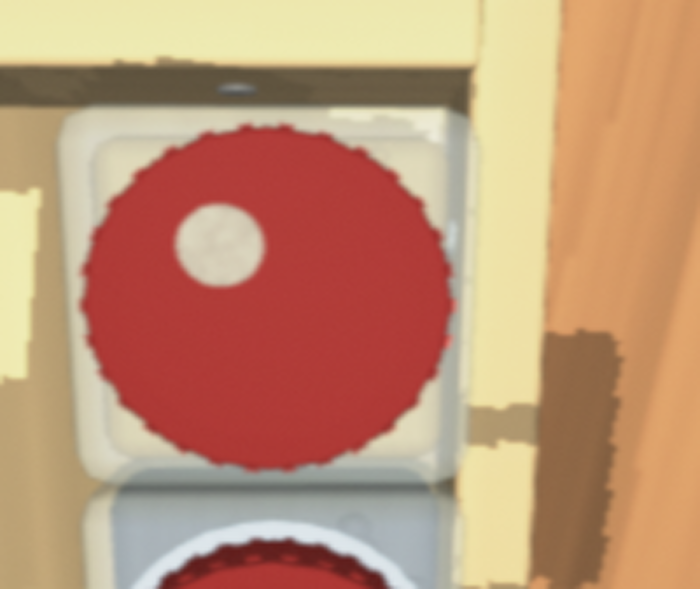

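There is about a 10 mm gap to the end panel, which agrees with the tool position (-154 against -142.5 expected). I'll push the row again.

```bash
python3 -m inch '[0.5,-5,0,0,0,0,-0.55, 1.2,-10,0,0,0,0,-0.55, 1.6,-15.5,-3,0,0,0,-0.55, 1.6,-15.5,-8,0,0,0,-0.55, 1.6,-15.5,-11.8,0,0,0,-0.55]'>/dev/null; python3 m.py
python3 -m inch '[0,0,0,0,0,0,-0.55, 0,0.3,0,0,0,0,-0.55, -0.1,0.8,0,0,0,0,-0.55, -0.2,1.3,0,0,0,0,-0.55, -0.3,1.7,0,0,0,0,-0.55]'>/dev/null; python3 m.py
```

```text
M [ 0.03  -0.094  0.002] F [ 0.29  0.21 -0.09] pos [660.9 -80.2  56.3] yaw 98.44 j6 -0.36 w 20.7 t 29.55
M [ 0.007 -0.106 -0.001] F [ 0.72 -0.63 -0.15] pos [658.9 -62.1  58.5] yaw 98.5 j6 -0.33 w 20.5 t 30.05
```

```bash
python3 -m inch '[-0.05,0.3,-0.3,0,0,-0.2,-0.55, -0.1,0.6,-0.3,0,0,-0.2,-0.55, -0.16,0.9,-0.4,0,0,-0.2,-0.55, -0.2,1.2,-0.5,0,0,-0.2,-0.55, -0.24,1.4,-0.5,0,0,-0.2,-0.55]'>/dev/null; python3 m.py
```

```text
M [-4.315  0.817  0.135] F [ -4.52 -28.6   14.08] pos [658.3 -56.3  58.1] yaw 98.26 j6 -0.31 w 20.9 t 30.55
```

```bash
python3 -m inch '[-0.1,0.4,-0.1,0,0,0,-0.55, -0.15,0.7,-0.2,0,0,0,-0.55, -0.2,1.0,-0.2,0,0,0,-0.55, -0.22,1.2,-0.3,0,0,0,-0.55, -0.22,1.2,-0.3,0,0,0,-0.55]'>/dev/null; python3 m.py
```

```text
M [-4.829  0.434  0.055] F [ -2.84 -31.99   9.26] pos [658.  -53.3  58.8] yaw 98.23 j6 -0.29 w 20.9 t 31.05
```

```bash
python3 -m inch '[-0.1,0.4,-0.2,0,0,0,-0.55, -0.15,0.8,-0.3,0,0,0,-0.55, -0.2,1.1,-0.3,0,0,0,-0.55, -0.22,1.3,-0.3,0,0,0,-0.55, -0.22,1.3,-0.3,0,0,0,-0.55]'>/dev/null; python3 m.py;python3 -m inch '[-0.1,0.6,0,0,0,0,-0.55, -0.15,1,0,0,0,0,-0.55, -0.2,1.1,0,0,0,0,-0.55, -0.22,1.3,-0,0,0,0,-0.55, -0.22,1.3,0,0,0,0,-0.55]'>/dev/null; python3 m.py
```

```text
M [-7.3   -0.019  0.019] F [ -0.36 -47.43   3.63] pos [658.1 -53.5  59.2] yaw 98.14 j6 -0.27 w 20.5 t 31.55
M [-7.405 -0.529  0.131] F [  3.2  -48.94  -2.46] pos [658.2 -53.8  61.6] yaw 98.06 j6 -0.25 w 21.1 t 32.05
```

```bash
python3 -m inch '[0.05,-0.8,0,0,0,0.3,-0.55, 0.2,-2,0,0,0,0.3,-0.55, 0.5,-4,5,0,0,0.3,-0.55, 0.5,-1,10,0,0,0.3,-0.55, 0,4,12,0,0,0.3,-0.55]'>/dev/null; python3 m.py;
python3 -m inch '[-0.6,5,0,0,0,0,-0.55, -1,9,0,0,0,0,-0.55, -1,9,0,0,0,0,-0.55, -1,9,0,0,0,0,-0.55, -1,9,0,0,0,0,-0.55]'>/dev/null; python3 m.py;python3 look.py w25
python3 - <<'E'
from h import *
im=cv2.imread("pics/w25.png");cv2.imwrite("pics/w25c.png",cv2.resize(im[0:260,180:400],None,fx=2.6,fy=2.3,interpolation=cv2.INTER_CUBIC))
E
```

```text
M [ 0.086 -0.165 -0.043] F [0.29 0.47 0.55] pos [661.1 -26.7 180.2] yaw 98.09 j6 -0.23 w 20.5 t 32.55
M [-0.017 -0.022  0.006] F [ 0.34  0.06 -1.14] pos [651.1  62.9 180.3] yaw 98.09 j6 -0.09 w 21.0 t 33.05
[ 200    0  106  113 8866] [624.6 156.5 114. ]
[ 211  140   95   95 6504] [636.8  81.  114. ]
[ 261  250   43   38 1205] [660.7  23.7 114. ]
```

View pics/w25c.png

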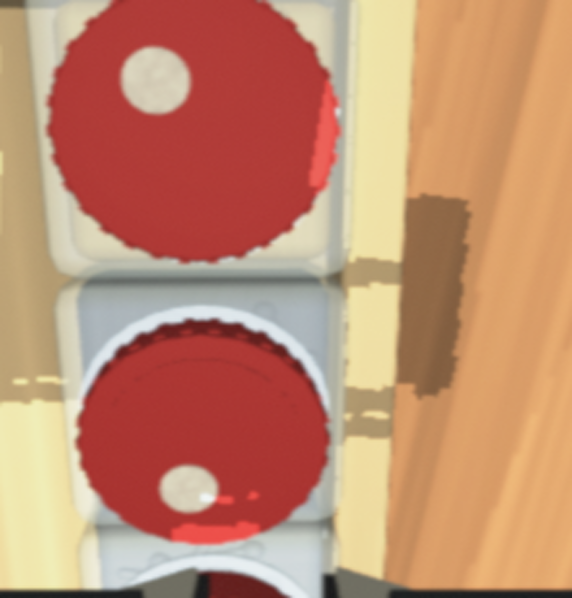

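Jar 3 now touches the panel: its lid centre is 40 mm from the panel plane, and the push stalled at 49 N. As a final step I press each jar gently from the front, to be sure they are flat on the lip.

```bash
python3 -m inch '[-2,0,0,0,0,-8,-0.35, -4,0,0,0,0,-16,-0.35, -6,0,0,0,0,-24,-0.35, -8,0,0,0,0,-32,-0.35, -9.5,0.3,0,0,0,-40,-0.35]'>/dev/null; python3 m.py;
python3 -m inch '[0,0,0,0,0,-8,-0.35, 0,0,0,0,0,-16,-0.35, 0,0,0,0,0,-24,-0.35, 0,0,0,0,0,-32,-0.35, 0,0,0,0,0,-40,-0.35]'>/dev/null; python3 m.py
python3 -m inch '[0,0,-2,0,0,-8,-0.35, 0,0,-4,0,0,-10,-0.35, 0,0,-4,0,0,-10,-0.35, 0,0,-4,0,0,-10,-0.35, 0,0,-4,0,0,-10,-0.35]'>/dev/null; python3 m.py; python3 look.py w26
```

```text
M [ 0.038 -0.046 -0.002] F [ 0.1   1.17 -0.08] pos [555.2  63.9 180.1] yaw 57.58 j6 0.65 w 29.7 t 33.6
M [ 0.01  -0.022 -0.016] F [-0.1   1.   -1.33] pos [555.4  62.6 180. ] yaw 17.13 j6 1.31 w 29.7 t 34.1
M [-0.01  -0.051 -0.033] F [-0.12  0.44  0.56] pos [556.1  62.2 141.1] yaw 7.14 j6 1.48 w 30.1 t 34.6
[  366     9   137   138 11581] [651.   0. 114.]
[   25    14   149   142 14833] [628.  155.2 114. ]
[233 132  71  19 609] [611.5  75.2 114. ]
```

View pics/w26.png

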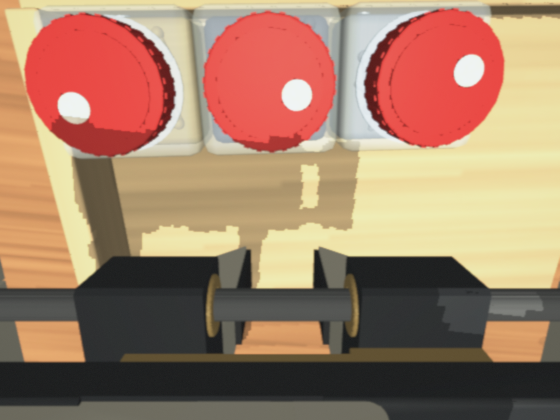

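The wrist view shows all three jars in one closed row, with the front edge running from (80,157) to (470,143). I fit lines to check flushness.

Run:
```python
from h import *
import json;w=json.load(open("pics/w26.json"))
for p in((110,157),(190,154),(212,152),(330,149),(347,148),(460,144)):
    a=onz(w,*p,84);print(p,a.round(1),(.99*a[0]+.141*a[1]).round(1))
im=cv2.imread("pics/w26.png");cv2.imwrite("pics/w26c.png",cv2.resize(im[0:180,10:530],None,fx=1.5,fy=3,interpolation=cv2.INTER_CUBIC))
```

```text
(110, 157) [586.  163.7  84. ] 603.3
(190, 154) [593.2 118.4  84. ] 603.9
(212, 152) [595.8 105.8  84. ] 604.8
(330, 149) [605.8  37.2  84. ] 605.0
(347, 148) [607.6  27.2  84. ] 605.3
(460, 144) [618.  -40.4  84. ] 606.2
```

View pics/w26c.png

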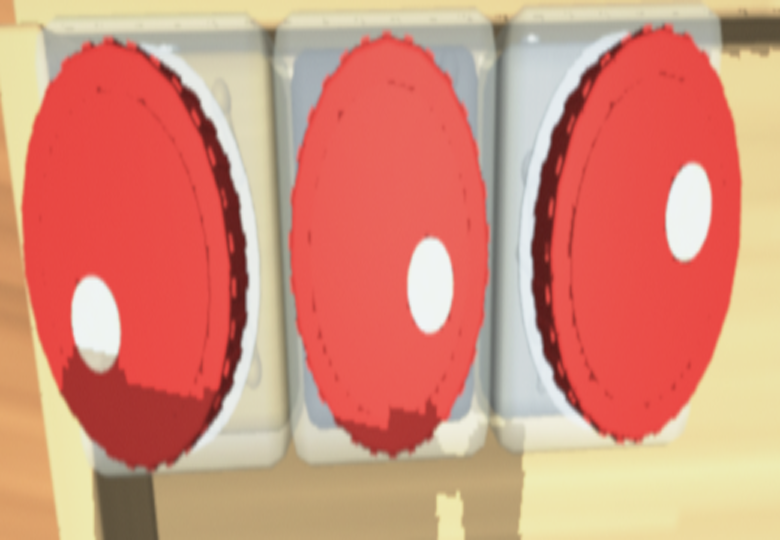

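```bash
python3 -m inch '[0,0,-3,0,0,1.4,-0.35, 0,0,-7,0,0,1.4,-0.35, 0,0,-8.3,0,0,1.4,-0.35, 0.5,0.1,-8.3,0,0,1.4,-0.35, 1.2,0.2,-8.3,0,0,1.4,-0.35]'>/dev/null; python3 m.py
python3 -m inch '[0.5,0.08,0.1,0,0,0,-0.35, 1,0.15,0.1,0,0,0,-0.35, 1.5,0.22,0.1,0,0,0,-0.35, 2.0,0.3,0.1,0,0,0,-0.35, 2.3,0.33,0.1,0,0,0,-0.35]'>/dev/null; python3 m.py
```

```text
M [ 0.033 -0.119 -0.03 ] F [ 1.08 -0.88  0.3 ] pos [569.4  64.5  59.7] yaw 8.55 j6 1.47 w 30.3 t 35.15
M [-1.163  5.717 -0.373] F [-36.2   -5.61  28.85] pos [584.8  66.7  62. ] yaw 8.54 j6 1.47 w 29.4 t 35.65
```

```bash
python3 -m inch '[-1,-0.15,-0.2,0,0,0,-0.35, -2.2,-0.3,-0.4,0,0,0,-0.35, -3,4,-0.4,0,0,0,-0.35, -3.5,7.7,-0.4,0,0,0,-0.35, -3.4,7.7,-0.4,0,0,0,-0.35]'>/dev/null; python3 m.py
python3 -m inch '[0.5,0.08,0,0,0,0,-0.35, 1,0.15,0,0,0,0,-0.35, 1.5,0.22,0,0,0,0,-0.35, 2.0,0.3,0,0,0,0,-0.35, 2.5,0.35,0,0,0,0,-0.35]'>/dev/null; python3 m.py
```

```text
M [ 0.065 -0.086 -0.033] F [-0.12 -0.06  1.7 ] pos [550.3 147.7  58.5] yaw 8.77 j6 1.6 w 30.0 t 36.15
M [-0.766  3.942 -0.463] F [-25.31  -4.32  17.21] pos [571.6 149.9  58.4] yaw 8.67 j6 1.6 w 29.8 t 36.65
```

```bash
python3 -m inch '[-1.5,-0.2,0,0,0,0,-0.35, -3,-0.4,0,0,0,-0.2,-0.35, -2.4,-5,-0.1,0,0,-0.2,-0.35, -1.5,-10,-0.1,0,0,-0.2,-0.35, -0.8,-15.8,-0.1,0,0,-0.2,-0.35]'>/dev/null; python3 m.py
python3 -m inch '[0.5,0,0,0,0,0,-0.35, 1,0.05,0,0,0,0,-0.35, 1.7,0.15,0,0,0,0,-0.35, 2.4,0.25,0,0,0,0,-0.35, 3.2,0.4,0,0,0,0,-0.35]'>/dev/null; python3 m.py
```

```text
M [ 0.02  -0.095 -0.006] F [ 1.05 -0.18 -0.29] pos [563.2  -0.7  57.6] yaw 8.51 j6 1.37 w 29.9 t 37.15
M [-0.341  4.74   0.119] F [-33.05 -10.39  30.76] pos [593.2   4.7  58.9] yaw 8.66 j6 1.38 w 29.5 t 37.65
```

```bash
python3 -m inch '[-1,-0.15,0,0,0,0,-0.35, -2,-1,0,0,0,-0.1,-0.35, -2,-2.6,0,0,0,-0.1,-0.35, -1.2,-2.4,-0.2,0,0,-0.1,-0.35, -0.4,-2.2,-0.2,0,0,-0.1,-0.35]'>/dev/null; python3 m.py
python3 -m inch '[0.3,0,0,0,0,0,-0.35, 0.6,0.05,0,0,0,0,-0.35, 1,0.1,0,0,0,0,-0.35, 1.4,0.15,0,0,0,0,-0.35, 1.6,0.2,0,0,0,0,-0.35]'>/dev/null; python3 m.py
python3 -m inch '[-1.5,-0.2,0,0,0,0,-0.35, -4,-0.6,1,0,0,0,-0.35, -6,-1,4,0,0,0,-0.35, -8,-1,8,0,0,0,-0.35, -10,1,12,0,0,0,-0.35]'>/dev/null; python3 m.py
```

```text
M [0.792 0.368 0.37 ] F [-4.56 -1.57 10.53] pos [590.9 -17.4  59.1] yaw 8.57 j6 1.35 w 29.7 t 38.15
M [-0.817  7.2    0.122] F [-48.45 -11.09  34.23] pos [596.  -16.9  60. ] yaw 8.58 j6 1.35 w 29.6 t 38.65
M [ 0.1   -0.094 -0.033] F [1.09 0.83 0.57] pos [495.8  -8.1 180.8] yaw 8.45 j6 1.34 w 29.9 t 39.15
```

```bash
python3 -m inch '[3,3,1,0,0,0,-0.35, 5,6.5,1,0,0,0,-0.35, 5,7.5,1,0,0,0,-0.35, 5,7.5,1,0,0,0,-0.35, 5,7.5,1,0,0,0,-0.35]'>/dev/null; python3 m.py;
python3 look.py w27
python3 - <<'E'
from h import *
im=cv2.imread("pics/w27.png");cv2.imwrite("pics/w27c.png",cv2.resize(im[0:200,:],None,fx=1.42,fy=2.8,interpolation=cv2.INTER_CUBIC))
for n,(x0,y0,x1,y1) in(("scene",(180,200,370,345)),("side",(180,150,340,290))):
    im=bot.capture(n)
    cv2.imwrite(f"pics/{n}5c.png",cv2.resize(im[y0:y1,x0:x1,::-1],None,fx=4,fy=4,interpolation=cv2.INTER_CUBIC))
E
```

```text
M [ 0.068 -0.093  0.014] F [-0.13 -0.33  0.01] pos [545.3  66.5 190.1] yaw 8.48 j6 1.46 w 29.9 t 39.65
[  82    0  118  111 8364] [625.7 155.6 114. ]
[ 362    0  112  111 6410] [ 6.50e+02 -5.00e-01  1.14e+02]
[240  85  56  26 888] [613.6  82.2 114. ]
```

View pics/w27c.png

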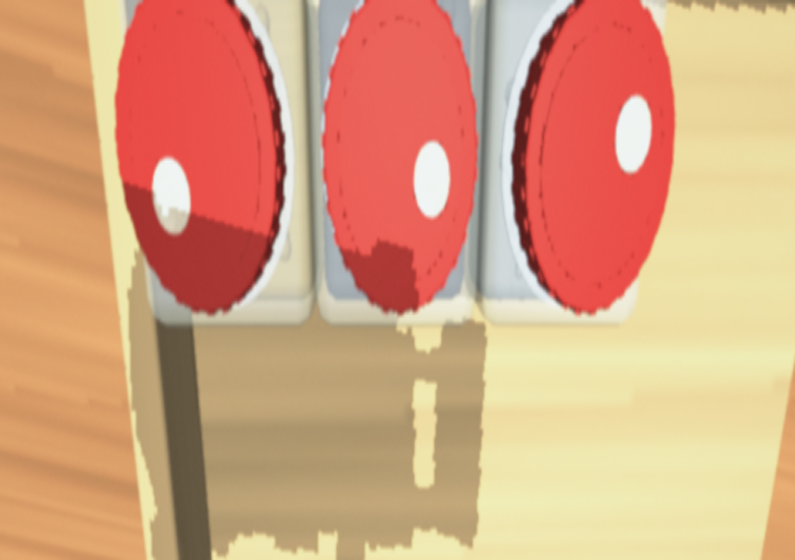

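View pics/scene5c.png

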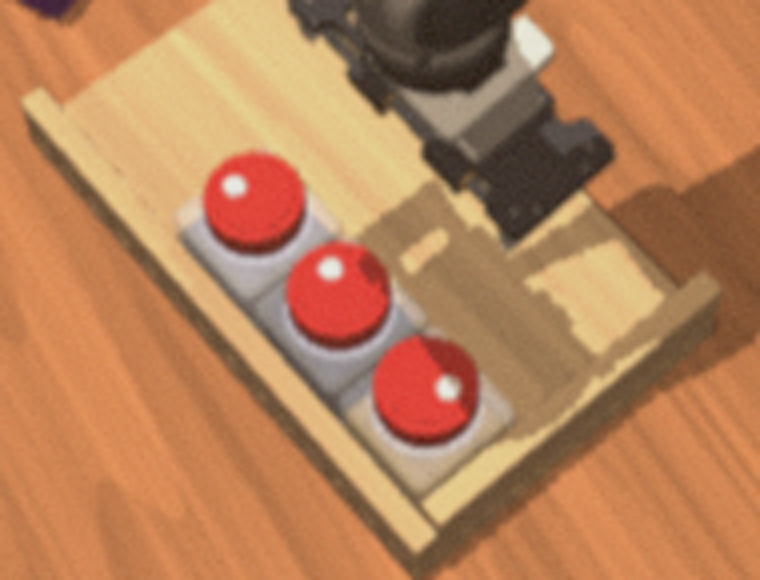

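View pics/side5c.png

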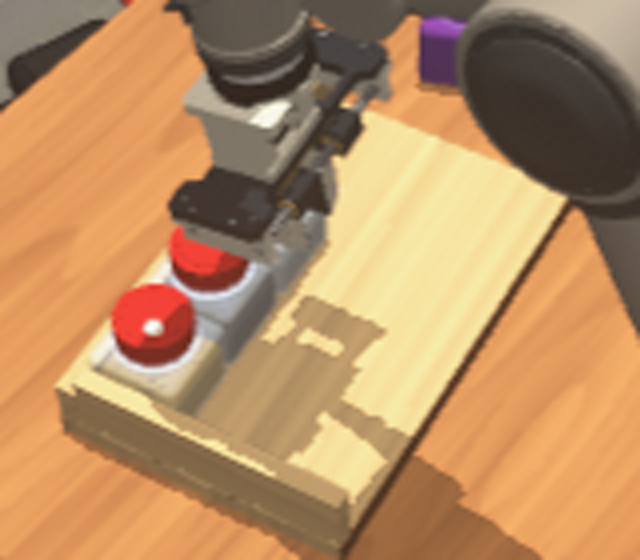

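Front faces are level and the jars are flat on the lip. There may be a 1 mm gap between the last two jars, so I give one more closing push from the right.

```bash
python3 -m inch '[2.3,-2.8,0,0,0,8.2,-0.55, 4.6,-5.6,0,0,0,16.4,-0.55, 6.9,-8.4,0,0,0,24.6,-0.55, 9.2,-11.2,0,0,0,32.8,-0.55, 11.5,-14.2,0,0,0,41,-0.55]'>/dev/null; python3 m.py;
python3 -m inch '[0,0,0,0,0,8.2,-0.55, 0,0,0,0,0,16.4,-0.55, 0,0,0,0,0,24.6,-0.55, 0,0,0,0,0,32.8,-0.55, 0,0,0,0,0,41,-0.55]'>/dev/null; python3 m.py
python3 -m inch '[0,0,0,0,0,7.6,-0.55, 0,0,-3,0,0,7.6,-0.55, 0,0,-3,0,0,7.6,-0.55, 0,0,-3,0,0,7.6,-0.55, 0,0,-3,0,0,7.6,-0.55]'>/dev/null; python3 m.py; python3 look.py w28
```

```text
M [ 0.102 -0.054  0.032] F [0.38 0.77 0.68] pos [660.9 -78.2 190.6] yaw 49.67 j6 0.57 w 20.5 t 40.3
M [ 0.077 -0.002 -0.003] F [-0.09  0.39 -0.07] pos [660.4 -79.2 190.6] yaw 90.94 j6 -0.14 w 20.6 t 40.8
M [ 0.092 -0.137  0.077] F [-0.11  0.19 -0.16] pos [661.  -79.7 161.7] yaw 98.48 j6 -0.27 w 20.8 t 41.3
[ 218   22  110  126 9224] [646.5  -1.4 114. ]
```

View pics/w28.png

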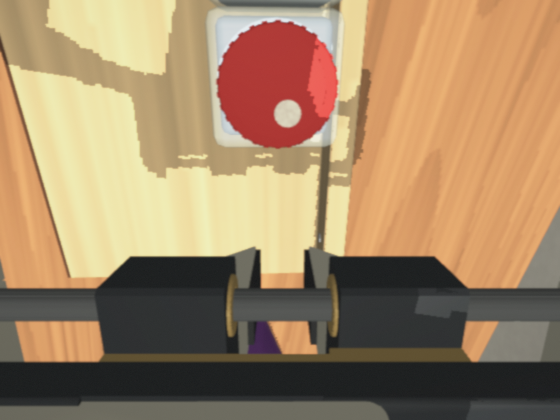

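```bash
python3 -m inch '[-0.2,0,-4,0,0,0,-0.55, -0.2,0,-8,0,0,0,-0.55, -0.2,0,-10.5,0,0,0,-0.55, -0.2,0.3,-10.5,0,0,0,-0.55, -0.3,0.8,-10.5,0,0,0,-0.55]'>/dev/null; python3 m.py
python3 -m inch '[-0.1,0.5,-0.1,0,0,0,-0.55, -0.15,1.0,-0.1,0,0,0,-0.55, -0.2,1.4,-0.1,0,0,0,-0.55, -0.3,1.9,-0.1,0,0,0,-0.55, -0.35,2.3,-0.1,0,0,0,-0.55]'>/dev/null; python3 m.py
```

```text
M [ 0.108 -0.117  0.008] F [0.19 0.24 0.91] pos [658.9 -71.8  58.1] yaw 98.45 j6 -0.22 w 20.7 t 41.85
M [-6.141 -0.814 -0.358] F [  5.6  -41.88  -3.01] pos [657.6 -56.1  59.4] yaw 98.46 j6 -0.18 w 20.4 t 42.35
```

```bash
python3 -m inch '[-0.1,0.5,-0.2,0,0,-0.2,-0.55, -0.15,1.0,-0.3,0,0,-0.2,-0.55, -0.2,1.3,-0.3,0,0,-0.2,-0.55, -0.22,1.5,-0.4,0,0,-0.2,-0.55, -0.22,1.5,-0.4,0,0,-0.2,-0.55]'>/dev/null; python3 m.py
```

```text
M [-8.561 -0.222 -0.26 ] F [  1.31 -58.94   4.21] pos [657.7 -56.4  59.4] yaw 98.12 j6 -0.15 w 20.4 t 42.85
```

```bash
python3 -m inch '[0.05,-0.8,0,0,0,0.3,-0.55, 0.2,-2,0,0,0,0.3,-0.55, 0.5,-4,5,0,0,0.3,-0.55, 0.5,-1,10,0,0,0.3,-0.55, 0,4,14,0,0,0.3,-0.55]'>/dev/null; python3 m.py;
python3 -m inch '[-0.6,5,1,0,0,0,-0.55, -0.8,7,1,0,0,0,-0.55, -0.8,7,1,0,0,0,-0.55, -0.8,7,1,0,0,0,-0.55, -0.8,7,1,0,0,0,-0.55]'>/dev/null; python3 m.py;python3 look.py w29
python3 - <<'E'
from h import *
im=cv2.imread("pics/w29.png");cv2.imwrite("pics/w29c.png",cv2.resize(im[0:260,180:400],None,fx=2.6,fy=2.3,interpolation=cv2.INTER_CUBIC))
E
```

```text
M [ 0.149 -0.165  0.035] F [ 1.35  0.4  -0.25] pos [660.2 -35.2 186.1] yaw 98.22 j6 -0.18 w 20.6 t 43.35
M [ 0.09  -0.053 -0.021] F [0.17 0.34 0.26] pos [652.   34.1 195.5] yaw 98.2 j6 -0.07 w 20.4 t 43.85
[ 206    0   89   47 3227] [623.3 137.4 114. ]
[ 213   79   97   99 6832] [636.7  80.5 114. ]
[ 222  193   83   82 4317] [647.9   4.6 114. ]
```

View pics/w29c.png

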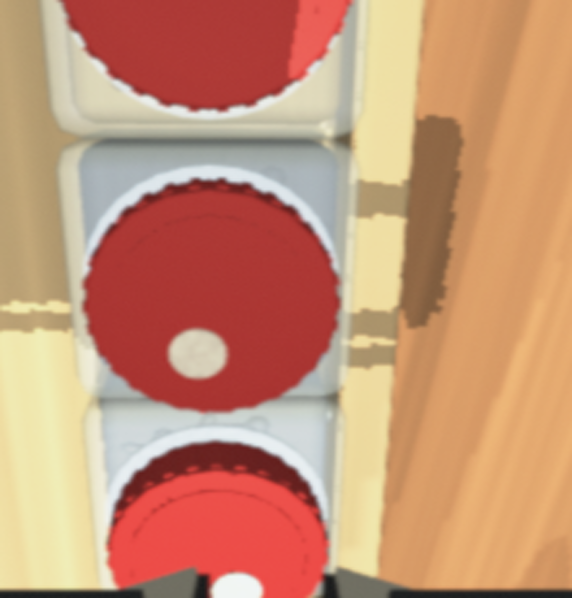

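```bash
python3 -m inch '[-0.6,5,1,0,0,0,-0.55, -0.8,6,1,0,0,0,-0.55, -0.8,6,1,0,0,0,-0.55, -0.8,6,1,0,0,0,-0.55, -0.8,6,1,0,0,0,-0.55]'>/dev/null; python3 m.py;python3 look.py w30
python3 - <<'E'
from h import *
im=cv2.imread("pics/w30.png");cv2.imwrite("pics/w30c.png",cv2.resize(im[0:260,180:400],None,fx=2.6,fy=2.3,interpolation=cv2.INTER_CUBIC))
E
```

```text
M [ 0.08   0.02  -0.031] F [-0.99  0.19 -0.37] pos [644.2  92.3 205.1] yaw 98.09 j6 0.02 w 20.7 t 44.4
[ 211   42   97  101 6896] [625.1 158.5 114. ]
[ 221  162   83   82 4944] [636.7  82.7 114. ]
[533 187  26  24 327] [849.2 112.6 114. ]
[ 260  252   40   36 1100] [658.1  25.5 114. ]
```

View pics/w30c.png

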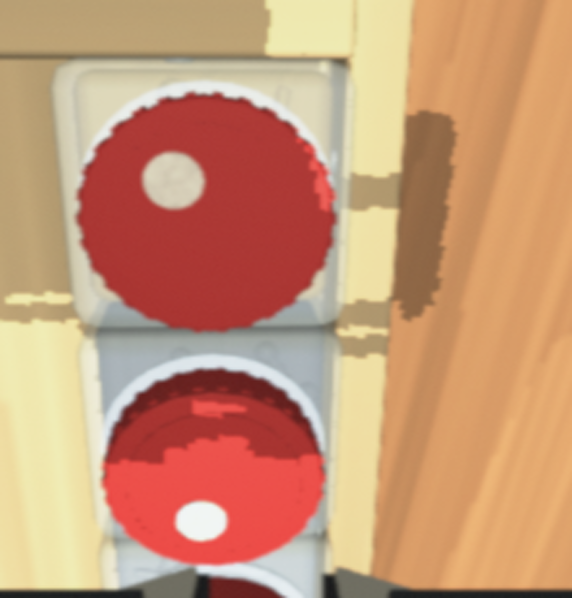

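```bash
python3 -c "
from plant import bot
print(bot.close_job())"
```

```text
the job is handed in; nothing more can be done
None
```

The job is handed in at about 44.4 s. All three lids are screwed fully down, and the jars are in one closed row in the shelf's left rear corner.

**Lids:** I turned each lid clockwise until its jar turned along with it, which shows the lid is at its stop. The steel-bolt jar's lid was already down, or nearly so. The lids on the dark-steel and brass jars were loose by roughly 50° and 20°. The steel-bolt jar spun about a quarter turn before I noticed its lid was tight, so I carried on until it was square to the shelf again.

**Jars:** I pushed each jar from the front to the back lip without gripping it, then slid the row left to the end panel. After that I pressed the jars onto the lip again and gave the row one last push from the right.

**Last checks:**
- **Row:** each front press stopped within 1–2 mm of the same depth. The last sideways push stopped dead at 59 N, and the wrist view shows the brass jar against the panel and no gaps between the jars.
- **First sideways push:** it left a gap of about 10 mm at the panel, which I closed.
- **Push height:** during that push the fingertips rose to about 47 mm above the jar's foot, over the 45 mm guideline. I saw no tipping in the pictures and lowered the tool before continuing.
- **One small disagreement:** the last sideways push stopped about 2.6 mm short of the earlier one. I put this down to the arm flexing, but did not prove it.
- **Forces:** the last sideways push peaked at 59 N and the hardest front press was about 48 N. As far as I can tell these were all at the fingers, not the gripper's body.
- **Not checked:** I took no final pictures of the cup, screwdriver and meter. No move was aimed near them.

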